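Knock the old pins out of a shutter hinge into the catch tray

TASK

Slide the catch tray squarely under the hinge block, take the punch from its stand and with it drive every hinge pin that is there down through the block so that it drops into the tray. Then put the punch back, foot into its stand's bore while leaning and then straightened into the fork, and bring the tray with all the pins in it back to the middle of its green mat. Do not pull the pins upwards, and leave the other things on the desk where they are.

Things in the scene. Friction and masses are not known exactly. Their poses are not given: they have to be found in the camera images.
- block: Fixed dark wooden hinge block 46 x 186 x 60 mm (x, y, z) held in the air: underside 80, top 140 mm above the desk; five vertical 17 mm through-bores at y = -68, -34, 0, 34, 68 mm (bores 1 to 5). Origin on the desk under its centre, -x faces the robot. Two blue posts behind (front faces at x = 88 mm, y = +-80) carry it; below it is open at front and sides.
- plunger1 (a joint): Hidden spring plunger of bore 1 (all bores alike), 0 = out, grows as it is pushed back. It pokes 6 mm into the bore from +x, centre 90 mm above the desk. The pin rests on it, needs 6 to 20 N to be driven past, is held by friction while beside it, and falls once its top, hence the punch's foot, is down to about 80 mm above the desk.
- pin1_mid (a point): Middle of hinge pin 1: plain brass pin, 14 mm diameter, 60 mm long, 60 g, its z along its length; at the start upright in bore 1 with its top about 17 mm above the block. None if the pin is absent.
- pin2_mid (a point): Middle of hinge pin 2: plain brass pin, 14 mm diameter, 60 mm long, 60 g, its z along its length; at the start upright in bore 2 with its top about 17 mm above the block. None if the pin is absent.
- pin3_mid (a point): Middle of hinge pin 3: plain brass pin, 14 mm diameter, 60 mm long, 60 g, its z along its length; at the start upright in bore 3 with its top about 17 mm above the block. None if the pin is absent.
- pin4_mid (a point): Middle of hinge pin 4: plain brass pin, 14 mm diameter, 60 mm long, 60 g, its z along its length; at the start upright in bore 4 with its top about 17 mm above the block. None if the pin is absent.
- pin5_mid (a point): Middle of hinge pin 5: plain brass pin, 14 mm diameter, 60 mm long, 60 g, its z along its length; at the start upright in bore 5 with its top about 17 mm above the block. None if the pin is absent.
- tray: Loose white open catch tray, 120 x 200 mm (x, y), 28 mm high, walls and floor 4 mm, 0.35 kg; origin under the centre of the box. A red grip fin on its -x side, 14 mm thick (y), 45 mm high, runs from x = -60 to -140 mm. Slides on the desk. It may be knocked aside.
- tray_grip (a point): Place to pinch the tray's fin (fingers on its +-y sides), x = -115 mm and 30 mm up in the tray's frame; clear of the hinge block when the tray is under it.
- mat: Flat green mat printed with yellow border lines, 260 x 270 mm (x, y), 1 mm, no obstacle; origin at its centre. The tray's home.
- stand: Fixed aluminium punch stand; origin on the desk under its bore, -x faces the robot. Round vertical 24 mm bore, mouth 37, floor 15 mm above the desk. Put away, the punch stands on the bore's floor leaning back (handle towards +x) by 0.03 to 0.15 rad against the fork's back. Upright plate behind the fork at x = 39 to 53 mm, 131 mm high.
- fork (a point): Middle of the stand's blue fork, 121 to 131 mm above the desk, open to -x: prongs 30 mm apart inside, tips at x = 2 mm, back of the throat at x = 22 mm (stand frame). It takes the handle; the guard fits under it with 8 mm to spare but not through it, so the punch goes in and out leaning by 0.25 to 0.4 rad, handle towards -x.
- punch: Loose pin punch, 193 mm long, 0.25 kg; origin at the centre of its flat foot, z up along it. Steel shank of 10 mm diameter from 0 to 90 mm, orange guard disc of 40 mm diameter from 90 to 98 mm, black square handle 24 x 24 mm from 98 to 193 mm. Starts in its stand with its flat handle faces square to the stand.
- punch_handle (a point): Place to grip the punch: handle axis 165 mm above the foot (39 mm above the fork's top when in the stand).
- mug: Blue mug, 80 mm wide, 90 mm high; bystander, to be left alone
- glue: White glue bottle, 50 mm wide, 130 mm high; bystander, to be left alone
- tape: Yellow tape roll lying flat, 90 mm wide, 25 mm high; bystander, to be left alone
- phone: Black phone lying flat, 75 x 155 x 9 mm; bystander, to be left alone
- charger: White charger block, 50 x 50 x 35 mm; bystander, to be left alone
- driver: Screwdriver with green handle, lying; bystander, to be left alone
Mind the look-alikes: they are no part of the job. What is shaped like the stand but red is not meant. What is shaped like the punch but blue is not meant.

How it is judged:
By the outcome, as a careful person would: the job done as asked, in the order asked, and still so for the second after the job is handed in, with the robot touching nothing.
Of pin1, pin2, pin3, pin4, pin5 only 3 to 5 are there at a start; the rules pass over those that are not, and their reading is None.
At some moment in a run one of tray may be knocked a few centimetres aside while the robot is not near it.
It also fails if it takes over 210 s, if anything falls off the work surface, if the arm or the gripper's body presses on something with over 40 N, if the wrist force passes 120 N, or if a joint passes its speed limit or range.

ROBOT

A 6-joint arm with a two-finger parallel gripper is mounted at the origin on the work surface. World frame = base frame: x ahead of the robot, y to its left, z up, the work surface at z = 0. Lengths are in m, angles in rad, forces in N, time in s.
With the tool pointing down it reaches from about 0.35 to 0.975 m from the base axis. Payload 4.9 kg.
Tool frame: the origin (TCP) lies between the finger pads; the fingertips stand 25 mm ahead of it and the grasp point (between the pads) lies 6 mm ahead of it; z points along the fingers, y is the line along which they close (so a half turn about z gives the same grasp; the last joint's range is limited). The gripper opens to 85 mm and grips with 20 to 120 N. Pads are 22 mm wide; open, the fingers measure 114 mm over their backs; the gripper's body (76 mm by 85 mm) begins 54 mm behind the grasp point. The pads swing forward as they close: fully open they stand 13 mm farther back than shut.
Start: joints at [-1.236, 0.053, 1.613, -0, 1.476, -0.119], TCP at [0.274, -0.562, 0.256] pointing down, gripper open.
Joint ranges: [-3.01, 3.01], [-1.01, 2.22], [0.06, 2.58], [-1.02, 4.17], [0.09, 2.62], [-3.14, 3.14]. Speed limits (rad/s): [2.57, 2.57, 3.14, 3.14, 3.14, 3.14].

INTERFACE

Orientations are given as a unit quaternion [w, x, y, z].
In Python, from plant import manip gives the robot as it stands.
- The arm moves only by the shell command python3 -m inch 'ROWS'. ROWS is JSON, a list of rows, each a list of 3 entries, a list of its own where there are three numbers: the shift along the tool's x, y, z in m, then the turn, a rotation vector about the tool's x, y, z in rad, then the opening, from 0 (shut) to 1 (fully open). A call has 1 to 8 rows; each row shifts and turns the commanded pose from where the row before left it, along the tool's axes as they then stand; what a row does not reach is not made up. A row lasts 1/10 s, in which the tool goes at most 50 mm and 8.59 degrees, less where a joint would pass 70% of its speed; a pose out of reach is approached as far as the arm can. A call with a gripper value outside its range is refused whole. The fingers move at their own pace and stop on an object; the grip force is fixed at half the most. Time passes only in rows, so rows that do not move let the fingers close. It gives the time, the measured TCP pose, the force, the opening and the grip force at its end, in the units of the state.
- manip.state(): the state, without advancing time (a new reading comes with each control period).
- manip.grab_frame(name): name is "scene" or "top" or "wrist"; returns (picture, depth): 400x640x3 uint8, red, green, blue; 400x640 float32, m along the optical axis (not along the pixel's ray), 0 where there is no reading.
- manip.camera_params(name): a dict with "camera_matrix" (3x3 intrinsics, pixels), "k1" (the pictures are not rectified: a ray, as slopes to the right and down, at radius r is drawn at 1 + k1 r^2 times it, then the intrinsics apply), "rvec" (rotation vector, rad) and "tvec" (3), from world to camera coordinates, as OpenCV has them. Camera axes: x right, y down, z forward; pixel columns grow to the right and rows downward; lengths in m; the calibration is good to about 2 mm. A picture is of the moment at which its call begins: read the wrist's pose just before it. camera_params takes no time and is no camera call; for the wrist camera it gives the pose at the moment of the call.
- manip.job_done(): hands the job in; it is judged then, once.
Trained networks look in the newest picture that a camera, given by its name, has taken for a name from the list of things; names that differ only in an ending like _2 or _b are one class to them, and where a whole thing is asked for, a point or a joint stands for the part that bears it (a point fixed in the world has none). Each returns a list of dicts, best first, with "score" (0 to 1); they miss things now and then, are a little off and sometimes report something else, mostly with a low value. They report only what shows in the picture. A call takes as long as a camera call. They do not tell look-alikes from the thing itself.
- manip.look_for(camera, label): "point" ([x, y, z] in m, in world coordinates, good to about 4 mm: the middle of the surface that is visible of it).
The state is a dict: "time": time; "joint_pos": joint angles; "joint_vel": joint speeds; "joint_efforts": joint torques, N m; "tool_pos": TCP position; "tool_rot": TCP orientation; "contact_force": force on the tool from outside, world axes, zero at the start; "ft_torque": the same for the moment, N m; "gripper_width": opening from 0.0 (shut) to 1.0 (fully open); "grasp_force": force on a finger pad.
Only numpy, scipy, OpenCV 4.12 (cv2) and the standard library are available. Lean on these libraries where they do the work, as an engineer would, in place of code of your own. Each camera call takes 0.05 s, during which the arm holds its last target. There are 200 camera calls.

## Working session

There is one attempt and no reset: what is moved stays moved. The work goes in short steps, Python scripts to look and compute and a shell command to move; the robot and the scene stay as the last step left them, time stands still between calls to the robot, and variables do not carry over. Pictures are saved under pics/ and viewed, at most 14 in all, crops included, and the job is handed in when it is done.

```bash
ls; mkdir -p pics
cat > h.py <<'E'
import numpy as np, cv2
from plant import manip
from scipy.spatial.transform import Rotation as R
def snap(cam,name=None):
    p=manip.camera_params(cam); im,d=manip.grab_frame(cam)
    if name: cv2.imwrite('pics/'+name,im[:,:,::-1])
    return im,d,p
def cloud(d,p):
    K=np.array(p['camera_matrix']);k1=p['k1']
    h,w=d.shape; u,v=np.meshgrid(np.arange(w),np.arange(h))
    dist=np.array([k1,0,0,0,0.])
    n=cv2.undistortPoints(np.stack([u,v],-1).reshape(-1,1,2).astype(float),K,dist).reshape(h,w,2)
    c=np.dstack([n[...,0]*d,n[...,1]*d,d])
    Rm=cv2.Rodrigues(np.array(p['rvec'],float))[0]; t=np.array(p['tvec'],float).ravel()
    return (c-t)@Rm
def proj(P,p):
    return cv2.projectPoints(np.array(P,float).reshape(-1,3),np.array(p['rvec'],float),np.array(p['tvec'],float),np.array(p['camera_matrix']),np.array([p['k1'],0,0,0,0.]))[0].reshape(-1,2)
def tool():
    s=manip.state(); q=s['tool_rot']; return s,np.array(s['tool_pos']),R.from_quat([q[1],q[2],q[3],q[0]])
def rel(pos,Rt):
    "shift in tool axes, rotvec in tool axes (shift applied before turn)"
    s,p,r=tool(); return r.inv().apply(np.array(pos)-p), (r.inv()*Rt).as_rotvec()
E
python3 - <<'E'
from h import *
s=manip.state(); print(s)
for c in ['top','scene']:
    im,d,p=snap(c,c+'0.png')
    for l in ['block','tray','mat','stand','fork','punch','punch_handle','tray_grip','pin1_mid']:
        print(c,l,[(np.round(x['point'],3).tolist(),round(x['score'],2),proj(x['point'],p)[0].astype(int).tolist()) for x in manip.look_for(c,l)][:5])
E
```

```text
pics
{'time': 0.0, 'joint_pos': array([-1.23599606e+00,  5.33349131e-02,  1.61430826e+00, -8.05612107e-06,
        1.47599637e+00, -1.18991495e-01]), 'joint_vel': array([ 0.00162264, -0.00010633,  0.00067638, -0.00057065,  0.00024339,
        0.00148583]), 'joint_efforts': array([ 1.01188627e-03, -3.93680227e+01, -3.70177031e+01, -9.69755843e-05,
        7.00879682e-03, -1.17022518e-05]), 'tool_pos': array([ 0.27379764, -0.56119371,  0.25506805]), 'tool_rot': array([-1.01706092e-03,  9.74368775e-01,  2.24954311e-01, -1.14206300e-04]), 'contact_force': array([0.28993699, 0.39907714, 0.71527516]), 'ft_torque': array([ 0.00468502, -0.01446395, -0.02744022]), 'grasp_force': 0.0, 'gripper_width': 0.9981030174076122}
top block [([0.558, 0.319, 0.172], 0.72, [200, 209]), ([0.693, -0.039, 0.138], 0.62, [325, 165])]
top tray [([0.568, -0.338, 0.011], 0.7, [416, 211])]
top mat [([0.53, -0.296, 0.004], 0.66, [403, 223])]
top stand [([0.48, 0.18, 0.035], 0.73, [257, 239]), ([0.567, 0.305, 0.04], 0.44, [218, 213])]
top fork [([0.566, 0.305, 0.04], 0.97, [218, 213]), ([0.48, 0.182, 0.036], 0.64, [
[... 617 characters left out ...]
9, -0.332, 0.004], 0.72, [249, 158])]
scene mat [([0.602, 0.319, 0.09], 0.53, [410, 250])]
scene stand [([0.598, 0.319, 0.089], 0.87, [411, 249]), ([0.509, 0.187, 0.063], 0.8, [384, 209]), ([0.603, -0.283, 0.002], 0.28, [252, 173]), ([0.575, 0.324, 0.187], 0.18, [424, 230])]
scene fork [([0.507, 0.188, 0.066], 0.84, [385, 208]), ([0.604, 0.319, 0.091], 0.57, [410, 250])]
scene punch [([0.712, 0.46, 0.033], 0.73, [433, 312]), ([0.578, 0.323, 0.192], 0.48, [423, 230]), ([0.604, -0.284, 0.001], 0.47, [252, 173])]
scene punch_handle [([0.711, 0.458, 0.027], 0.82, [432, 312]), ([0.578, 0.324, 0.192], 0.55, [424, 231])]
scene tray_grip [([0.561, -0.328, 0.003], 0.58, [249, 159])]
scene pin1_mid []
```

Run:
```python
import cv2
im=cv2.imread('pics/top0.png'); cv2.imwrite('pics/top0c.png',cv2.resize(im[100:300,120:480],None,fx=2.2,fy=2.2,interpolation=2))
```

```text
(no output)
```

View pics/top0c.png

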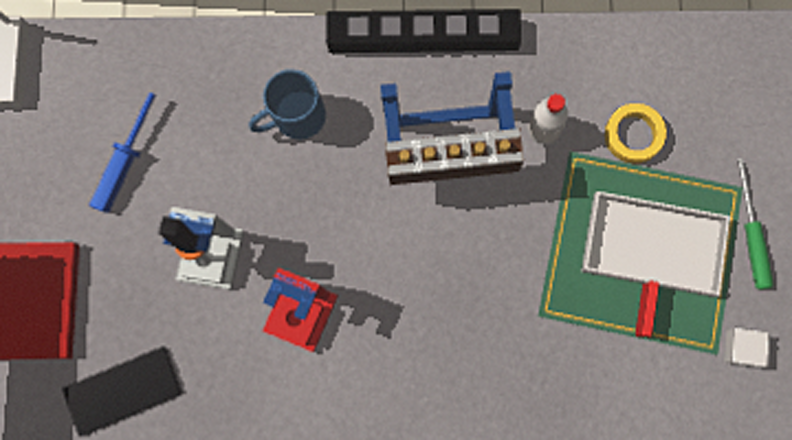

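View pics/scene0.png

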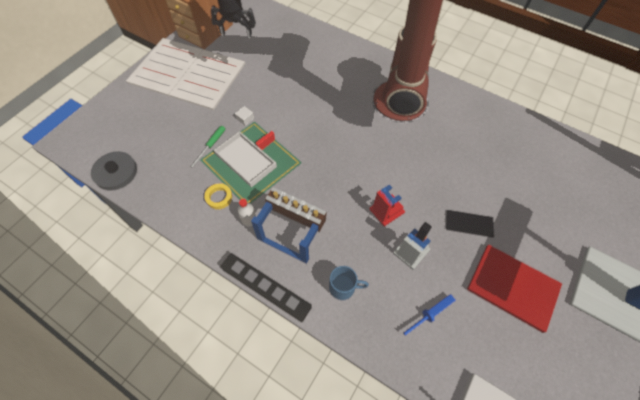

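The top crop shows the hinge block (crop ~455,155) with 5 brass pins. The tray with its red fin (650,250) sits on the green mat. The aluminium stand (205,250) holds the black/orange punch.
- **Stand candidates:** the grey one at px (213,214) and the red one at px (257,239). Grey fits, since red is the look-alike.
- **Punch candidates:** black/orange in the grey stand at px (200,209) and the blue one lying at px (172,178). The one in the stand fits.

Next I'll work out rough poses.

Run:
```python
from h import *
im,d,p=snap('top'); X=cloud(d,p); hsv=cv2.cvtColor(im,cv2.COLOR_RGB2HSV)
np.save('top.npy',X)
def near(c,r): return np.hypot(X[...,0]-c[0],X[...,1]-c[1])<r
def rect(m,n):
    P=X[m][:,:2].astype(np.float32)
    if len(P)<4: print(n,len(P));return
    r=cv2.minAreaRect(P*1000); print(n,len(P),np.round(r[0],1),np.round(r[1],1),round(r[2],2),'z',np.round(X[m][:,2].mean(),4))
z=X[...,2];h,s,v=[hsv[...,i] for i in range(3)]
rect(near((.70,-.035),.12)&(abs(z-.14)<.006),'block')
pp=near((.70,-.035),.12)&(z>.148)&(X[...,0]<.73)
n,l,st,c=cv2.connectedComponentsWithStats(pp.astype(np.uint8))
for i in range(1,n): print('pin',st[i,4],X[l==i].mean(0).round(4))
red=((h<8)|(h>172))&(s>150)&(v>90)
f=red&near((.48,-.34),.15); rect(f&(z>.03),'fin')
rect(near((.57,-.34),.14)&(s<60)&(v>120)&(z>.018)&(z<.04),'trayrim')
g=(h>50)&(h<85)&(s>80)&near((.53,-.3),.24)&(abs(z)<.01); rect(g,'mat')
w=near((.56,.31),.1)&(z>.03)&(z<.043); rect(w,'standtop')
w=near((.56,.31),.1)&(z>.11)&(z<.14)&(h>95)&(h<125)&(s>100); rect(w,'fork')
w=near((.56,.31),.1)&(z>.165); rect(w,'handle top'); print(X[near((.56,.31),.1)&(z>.185)].mean(0))
```

```text
block 907 [722.8 -36.2] [129.9 185.4] 5.37 z 0.141
pin 22 [ 0.6869 -0.1077  0.1553]
pin 20 [ 0.6836 -0.074   0.1554]
pin 21 [ 0.6763 -0.0069  0.1555]
pin 21 [ 0.6793 -0.0401  0.1556]
pin 19 [0.6733 0.0274 0.1557]
fin 134 [ 472.2 -320.2] [15.  77.3] 80.2 z 0.0437
trayrim 341 [ 571.  -341.6] [200.  121.4] 78.18 z 0.0271
mat 2690 [ 556.7 -349.5] [319.3 258.9] 77.2 z 0.0017
standtop 241 [565.4 321.3] [61.4 81.5] 79.3 z 0.037
fork 112 [574.4 319.4] [59.1 46.4] 77.67 z 0.131
handle top 133 [568.8 319.3] [24.7 26.8] 79.26 z 0.1976
[0.56852883 0.31771517 0.2039101 ]
```

All five pins are there. First move is above the tray fin.

```bash
python3 -m inch '[[[0,0,0],[0,0,0.11],1],[[0,0,0],[0,0,0.11],1],[[0,0,0],[0,0,0.11],1],[[0,0,0],[0,0,0.11],1],[[0,0,0],[0,0,0.11],1],[[0,0,0],[0,0,0.112],1]]'
python3 -m inch '[[[0.016,-0.035,0],[0,0,0],1],[[0.016,-0.035,0],[0,0,0],1],[[0.016,-0.035,0],[0,0,0],1],[[0.016,-0.035,0],[0,0,0],1],[[0.016,-0.035,0],[0,0,0],1],[[0.016,-0.035,0],[0,0,0],1],[[0.016,-0.035,0],[0,0,0],1],[[0.018,-0.032,0],[0,0,0],1]]'
python3 - <<'E'
from h import *
im,d,p=snap('wrist','w1.png'); X=cloud(d,p); hsv=cv2.cvtColor(im,cv2.COLOR_RGB2HSV)
h,s,v=[hsv[...,i] for i in range(3)];z=X[...,2]
def rect(m,n):
    P=X[m][:,:2].astype(np.float32)
    if len(P)<4: print(n,len(P));return
    r=cv2.minAreaRect(P*1000); print(n,len(P),np.round(r[0],1),np.round(r[1],1),round(r[2],2),'z',np.round(X[m][:,2].mean(),4))
rect(((h<8)|(h>172))&(s>150)&(v>60)&(z>.038)&(z<.05),'fin')
print(tool()[1])
# mat from saved top
X=np.load('top.npy'); im=cv2.cvtColor(cv2.imread('pics/top0.png'),cv2.COLOR_BGR2HSV)
h,s,v=[im[...,i] for i in range(3)]
m=(h>18)&(h<85)&(s>90)&(np.hypot(X[...,0]-.53,X[...,1]+.3)<.24)&(abs(X[...,2])<.006)
m=cv2.morphologyEx(m.astype(np.uint8),cv2.MORPH_OPEN,np.ones((3,3)))
n,l,st,c=cv2.connectedComponentsWithStats(m); i=1+np.argmax(st[1:,4]); rect(l==i,'mat')
q=X[l==i][:,:2]; hull=cv2.convexHull((q*1000).astype(np.float32)); print(cv2.approxPolyDP(hull,12,True).reshape(-1,2).round())
E
```

```text
time: 1.65
tool_pos: [0.274, -0.5617, 0.2563]
tool_rot: [-0.0, 0.994, -0.106, -0.0]
contact_force: [0.1, -0.8, -0.6]
gripper_width: 0.994
grasp_force: 0.0
time: 2.45
tool_pos: [0.4592, -0.3161, 0.2565]
tool_rot: [0.0, 0.995, -0.104, 0.0]
contact_force: [0.2, 0.0, 0.4]
gripper_width: 0.997
grasp_force: 0.0
fin 617 [ 473.4 -320.5] [11.8 75.9] 77.88 z 0.045
[ 0.46196022 -0.31252881  0.2565359 ]
mat 38 [ 587.9 -207.2] [13.4 31.9] 76.35 z 0.0011
[[ 604. -210.]
 [ 574. -199.]]
```

View pics/w1.png

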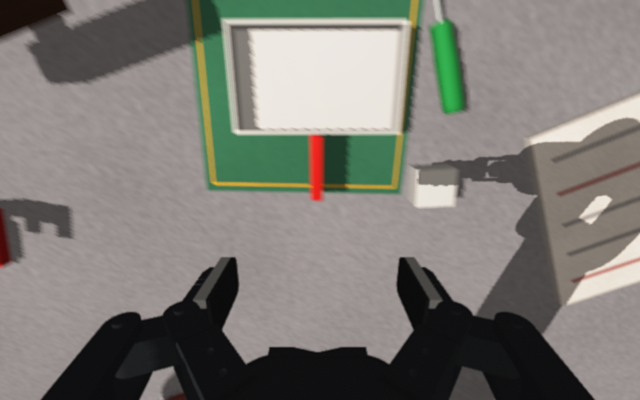

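The wrist view shows the fin at px (317,167), the tray, and the mat clearly under it. Next I descend and pinch the fin.

```bash
python3 -m inch '[[[-0.002,0.0055,0.035],[0,0,0],1],[[0,0,0.04],[0,0,0],1],[[0,0,0.04],[0,0,0],1],[[0,0,0.035],[0,0,0],1],[[0,0,0.03],[0,0,0],1],[[0,0,0.025],[0,0,0],1],[[0,0,0.0155],[0,0,0],1],[[0,0,0],[0,0,0],1]]'
python3 -m inch '[[[0,0,0],[0,0,0],0],[[0,0,0],[0,0,0],0],[[0,0,0],[0,0,0],0],[[0,0,0],[0,0,0],0],[[0,0,0],[0,0,0],0],[[0,0,0],[0,0,0],0],[[0,0,0],[0,0,0],0],[[0,0,0],[0,0,0],0]]'
python3 - <<'E'
from h import *
print(tool()[1])
im,d,p=snap('top'); X=cloud(d,p); hsv=cv2.cvtColor(im,cv2.COLOR_RGB2HSV)
h,s,v=[hsv[...,i] for i in range(3)];z=X[...,2]
m=(h>45)&(h<85)&(s>80)&(np.hypot(X[...,0]-.55,X[...,1]+.33)<.25)&(abs(z)<.012)
n,l,st,c=cv2.connectedComponentsWithStats(m.astype(np.uint8))
for i in range(1,n):
  if st[i,4]>40: q=X[l==i][:,:2]; print(st[i],cv2.approxPolyDP(cv2.convexHull((q*1000).astype(np.float32)),12,True).reshape(-1,2).round().tolist())
E
```

```text
time: 3.3
tool_pos: [0.4539, -0.3214, 0.0333]
tool_rot: [-0.001, 0.995, -0.104, -0.002]
contact_force: [-0.9, 0.6, -0.5]
gripper_width: 1.001
grasp_force: 0.0
time: 4.1
tool_pos: [0.4559, -0.3229, 0.0368]
tool_rot: [0.0, 0.995, -0.104, 0.001]
contact_force: [-0.5, 2.1, 6.3]
gripper_width: 0.152
grasp_force: 59.8
[ 0.45588378 -0.32289714  0.03677265]
[379 169  78  34 137] [[713.0, -224.0], [600.0, -470.0], [658.0, -474.0]]
[ 369  174   84   74 1833] [[648.0, -468.0], [699.0, -234.0], [477.0, -183.0], [452.0, -293.0], [617.0, -461.0]]
[365 184  37  68 132] [[665.0, -212.0], [468.0, -168.0], [440.0, -284.0]]
```

```bash
python3 -m inch '[[[-0.0095,-0.031,0],[0,0,0],0],[[-0.0095,-0.031,0],[0,0,0],0],[[-0.0095,-0.031,0],[0,0,0],0],[[-0.0095,-0.031,0],[0,0,0],0],[[-0.0095,-0.031,0],[0,0,0],0],[[-0.0095,-0.031,0],[0,0,0],0],[[-0.0095,-0.031,0],[0,0,0],0],[[-0.0095,-0.031,0],[0,0,0],0]]'
python3 -m inch '[[[0,0,0],[0,0,-0.06],0],[[0,0,0],[0,0,-0.06],0],[[0,0,0],[0,0,-0.06],0],[[0,0,0],[0,0,-0.06],0],[[0,0,0],[0,0,-0.066],0],[[0,0,0],[0,0,0],0],[[0,0,0],[0,0,0],0]]'
cat > rect.py <<'E'
from h import *
im,d,p=snap('top'); X=cloud(d,p); hsv=cv2.cvtColor(im,cv2.COLOR_RGB2HSV)
h,s,v=[hsv[...,i] for i in range(3)];z=X[...,2]
def near(c,r): return np.hypot(X[...,0]-c[0],X[...,1]-c[1])<r
def rect(m,n):
    P=X[m][:,:2].astype(np.float32)
    if len(P)<4: print(n,len(P));return
    r=cv2.minAreaRect(P*1000); print(n,len(P),np.round(r[0],1),np.round(r[1],1),round(r[2],2),'z',np.round(X[m][:,2].mean(),4))
E
python3 - <<'E'
from rect import *
print(tool()[1],tool()[2].as_matrix()[:,0])
rect(near((.55,-.05),.14)&(s<60)&(v>120)&(z>.018)&(z<.04),'trayrim')
m=(h>18)&(h<85)&(s>80)&near((.53,-.3),.25)&(abs(z)<.008)
m=cv2.morphologyEx(m.astype(np.uint8),cv2.MORPH_CLOSE,np.ones((3,3)))
m=cv2.morphologyEx(m.astype(np.uint8),cv2.MORPH_OPEN,np.ones((5,5)))
n,l,st,c=cv2.connectedComponentsWithStats(m); i=1+np.argmax(st[1:,4]); rect(l==i,'mat'); print(X[l==i].mean(0))
E
```

```text
time: 4.95
tool_pos: [0.433, -0.0639, 0.0367]
tool_rot: [0.001, 0.995, -0.104, 0.001]
contact_force: [0.9, -2.8, 3.2]
gripper_width: 0.154
grasp_force: 59.6
time: 5.65
tool_pos: [0.4332, -0.0645, 0.0367]
tool_rot: [0.0, 0.999, 0.048, 0.001]
contact_force: [1.0, 0.1, 5.3]
gripper_width: 0.155
grasp_force: 60.1
[ 0.43324345 -0.06451123  0.03674781] [0.99530673 0.09674874 0.00204655]
trayrim 249 [549.1 -53.2] [121.  199.6] 6.07 z 0.0275
mat 6129 [ 519.9 -245.7] [405.6 385.2] 77.05 z 0.0058
[ 0.55869252 -0.3249318   0.00580944]
```

```bash
python3 - <<'E'
from h import *
p=manip.camera_params('wrist'); Rm=cv2.Rodrigues(np.array(p['rvec'],float))[0]
s,t,r=tool(); print('cam in tool',r.inv().apply(-Rm.T@np.array(p['tvec']).ravel()-t))
E
python3 -m inch '[[[0.025,0,0],[0,0,0],0],[[0.03,0,0],[0,0,0],0],[[0.03,0,0],[0,0,0],0],[[0.025,0,0],[0,0,0],0],[[0.022,0,0],[0,0,0],0],[[0,0,0],[0,0,0],0],[[0,0,0],[0,0,0],0]]'
python3 - <<'E'
from rect import *
print(tool()[1],tool()[2].as_matrix()[:,0])
rect(near((.63,-.05),.14)&(X[...,0]<.66)&(s<70)&(v>110)&(z>.018)&(z<.04),'trayrim front part')
rect(near((.58,-.05),.1)&((h<8)|(h>172))&(s>150)&(z>.035)&(z<.06),'fin')
m=(h>50)&(h<80)&(s>80)&near((.53,-.3),.25)&(abs(z)<.012); print(X[m].mean(0),m.sum())
cv2.imwrite('pics/top1c.png',cv2.resize(im[130:290,300:500,::-1],None,fx=3.5,fy=3.5))
E
```

```text
cam in tool [ 0.08230609 -0.00055301 -0.11756947]
time: 6.4
tool_pos: [0.565, -0.0515, 0.0366]
tool_rot: [0.0, 0.999, 0.049, 0.002]
contact_force: [4.8, 0.4, 5.1]
gripper_width: 0.157
grasp_force: 60.5
[ 0.56453192 -0.05148553  0.03660891] [0.99529292 0.09687339 0.00274792]
trayrim front part 34 [630.5  49.1] [54.  23.9] 35.49 z 0.0276
fin 4 [542.1 -54.3] [9.5 0.2] 88.51 z 0.0447
[ 0.56482263 -0.33093863  0.00175694] 4754
```

View pics/top1c.png

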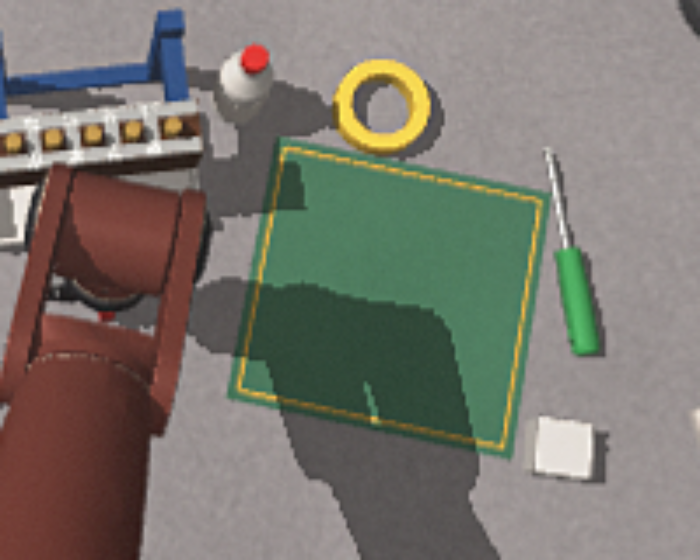

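The crop shows the whole mat, with outer corners at about (279,139), (551,188), (511,458) and (229,398). The tray is under the block behind the arm. I'll release it and compute the mat centre.

```bash
python3 - <<'E'
from h import *
p=manip.camera_params('top'); c=np.array([(279,139),(551,188),(511,458),(229,398)])/3.5+[300,130]
K=np.array(p['camera_matrix']); n=cv2.undistortPoints(c.reshape(-1,1,2),K,np.array([p['k1'],0,0,0,0.])).reshape(-1,2)
Rm=cv2.Rodrigues(np.array(p['rvec'],float))[0]; o=-Rm.T@np.array(p['tvec'],float).ravel()
D=np.c_[n,np.ones(4)]@Rm; P=o+D*((.001-o[2])/D[:,2])[:,None]; print(P.round(4),P.mean(0)); 
e=P[0]-P[3]+P[1]-P[2]; print(np.arctan2(e[1],e[0]), [np.linalg.norm(P[i]-P[i-1]) for i in range(4)])
E
python3 -m inch '[[[0,0,0],[0,0,0],1],[[0,0,0],[0,0,0],1],[[0,0,0],[0,0,0],1],[[0,0,0],[0,0,0],1],[[0,0,0],[0,0,0],1],[[0,0,0],[0,0,0],1],[[0,0,-0.015],[0,0,0],1],[[0,0,-0.035],[0,0,0],1]]'
python3 -m inch '[[[-0.01,0,-0.04],[0,0,0],1],[[-0.035,0,-0.04],[0,0,0],1],[[-0.04,0,-0.04],[0,0,0],1],[[-0.04,0,-0.04],[0,0,0],1],[[-0.03,0,-0.04],[0,0,0],1],[[0,0,-0.02],[0,0,0],1],[[0,0,0],[0,0,0],1]]'
python3 - <<'E'
from rect import *
print(tool()[1])
im,d,p=snap('wrist','w2.png'); X=cloud(d,p); hsv=cv2.cvtColor(im,cv2.COLOR_RGB2HSV)
h,s,v=[hsv[...,i] for i in range(3)];z=X[...,2]
rect(((h<8)|(h>172))&(s>150)&(z>.04)&(z<.05)&near((.57,-.05),.1),'fin')
rect(near((.68,-.05),.2)&(abs(z-.14)<.004)&(X[...,0]<.72),'block')
rect(near((.68,-.05),.14)&(s<70)&(v>110)&(z>.02)&(z<.034),'trayrim front part')
m=near((.68,-.05),.12)&(z>.153)&(X[...,0]<.72)
n,l,st,c=cv2.connectedComponentsWithStats(m.astype(np.uint8))
for i in range(1,n):
  if st[i,4]>20: print(st[i,4],X[l==i].mean(0).round(4), X[l==i].max(0).round(4)[2])
E
```

```text
[[ 0.7148 -0.2268  0.001 ]
 [ 0.6624 -0.4865  0.001 ]
 [ 0.4061 -0.428   0.001 ]
 [ 0.4651 -0.1688  0.001 ]] [ 0.56211446 -0.32753442  0.001     ]
-0.22642440376849504 [np.float64(0.2563464107419645), np.float64(0.2649597239774106), np.float64(0.26291168292029016), np.float64(0.2659075504671927)]
time: 7.25
tool_pos: [0.561, -0.0507, 0.0836]
tool_rot: [-0.001, 0.999, 0.049, -0.003]
contact_force: [-0.1, 0.2, -0.4]
gripper_width: 1.0
grasp_force: 0.0
time: 7.95
tool_pos: [0.4216, -0.0659, 0.3001]
tool_rot: [0.002, 0.999, 0.049, 0.005]
contact_force: [0.8, -0.3, -0.3]
gripper_width: 1.0
grasp_force: 0.0
[ 0.42114647 -0.06558668  0.29711343]
fin 0
block 0
trayrim front part 0
```

View pics/w2.png

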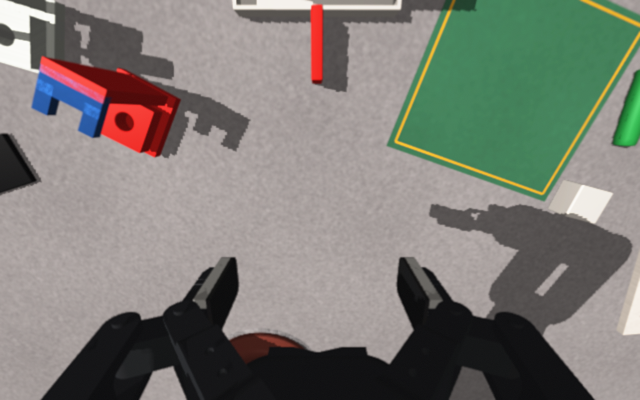

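The tray (front wall at px (317,5)) is released, but the block is out of view. I'll shift forward to see it and use explicit arrays, since the helper's globals were stale.

```bash
python3 -m inch '[[[0.03,0,-0.02],[0,0,0],1],[[0.04,0,-0.02],[0,0,0],1],[[0.04,0,-0.02],[0,0,0],1],[[0.03,0,0],[0,0,0],1],[[0,0,0],[0,0,0],1],[[0,0,0],[0,0,0],1]]'
cat > rect.py <<'E'
from h import *
class V:
    def __init__(s,cam,name=None):
        s.im,s.d,s.p=snap(cam,name); s.X=cloud(s.d,s.p); hsv=cv2.cvtColor(s.im,cv2.COLOR_RGB2HSV)
        s.h,s.s,s.v=[hsv[...,i] for i in range(3)]; s.z=s.X[...,2]; s.red=((s.h<8)|(s.h>172))&(s.s>150)
    def near(s,c,r): return np.hypot(s.X[...,0]-c[0],s.X[...,1]-c[1])<r
    def rect(s,m,n):
        P=s.X[m][:,:2].astype(np.float32)
        if len(P)<4: print(n,len(P));return
        r=cv2.minAreaRect(P*1000); print(n,len(P),np.round(r[0],1),np.round(r[1],1),round(r[2],2),'z',np.round(s.X[m][:,2].mean(),4))
    def blobs(s,m,n,k=20):
        N,l,st,c=cv2.connectedComponentsWithStats(m.astype(np.uint8))
        for i in range(1,N):
            if st[i,4]>k: print(n,st[i,4],s.X[l==i].mean(0).round(4),c[i].round())
E
python3 - <<'E'
from rect import *
print(tool()[1])
a=V('wrist','w3.png')
a.rect(a.red&(a.z>.04)&(a.z<.05)&a.near((.57,-.05),.1),'fin')
a.rect(a.near((.68,-.05),.12)&(abs(a.z-.14)<.004)&(a.X[...,0]<.70),'block')
a.rect(a.near((.68,-.05),.14)&(a.X[...,0]<.65)&(a.s<70)&(a.v>110)&(a.z>.024)&(a.z<.034),'trayrim front')
a.blobs(a.near((.68,-.05),.12)&(a.z>.154)&(a.X[...,0]<.72),'pin')
E
```

```text
time: 8.65
tool_pos: [0.5597, -0.0513, 0.3511]
tool_rot: [-0.001, 0.999, 0.049, -0.003]
contact_force: [-0.1, -0.1, -0.2]
gripper_width: 1.004
grasp_force: 0.0
[ 0.55973909 -0.05132549  0.35108687]
fin 467 [578.9 -49.1] [76.8 12.5] 5.98 z 0.045
block 6352 [680.9 -39. ] [ 46.2 186.8] 5.25 z 0.1406
trayrim front 518 [638.7 -43.8] [ 39.9 200.3] 5.58 z 0.028
pin 164 [0.673  0.0283 0.1555] [252.  69.]
pin 156 [ 0.676  -0.0056  0.1575] [285.  69.]
pin 158 [ 0.6791 -0.0393  0.1574] [318.  69.]
pin 162 [ 0.6826 -0.073   0.1553] [351.  69.]
pin 166 [ 0.6857 -0.1065  0.1573] [385.  69.]
pin 17438 [ 0.575  -0.0561  0.4055] [335. 359.]
pin 1746 [ 0.5785 -0.1111  0.4072] [532. 366.]
pin 56 [ 0.5801 -0.1156  0.3913] [511. 321.]
```

View pics/w3.png

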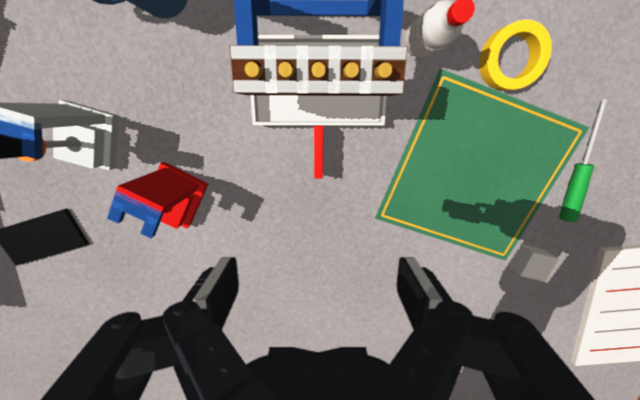

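The block is at (.680,-.039) with yaw .093. The tray centre is at (.6785,-.0394), so it's within 2 mm of square. Next I look at the stand and punch up close.

```bash
python3 -m inch '[[[-0.0065,-0.038,0],[0,0,0],1],[[-0.0065,-0.038,0],[0,0,0],1],[[-0.0065,-0.038,0],[0,0,0],1],[[-0.0065,-0.038,0],[0,0,0],1],[[-0.0065,-0.038,0],[0,0,0],1]]'
python3 -m inch '[[[-0.0065,-0.038,0],[0,0,0],1],[[-0.0065,-0.038,0],[0,0,0],1],[[-0.0065,-0.038,0],[0,0,0],1],[[-0.0065,-0.038,0],[0,0,0],1],[[-0.0065,-0.038,0],[0,0,0],1],[[0,0,0],[0,0,0.14],1],[[0,0,0],[0,0,0.14],1],[[0,0,0],[0,0,0],1]]'
python3 - <<'E'
from rect import *
print(tool()[1])
a=V('wrist','w4.png'); np.save('w4.npy',a.X)
N=a.near((.56,.32),.1)
a.rect(N&(abs(a.z-.037)<.004)&(a.s<60),'standtop')
blue=(a.h>95)&(a.h<125)&(a.s>100)
a.rect(N&blue&(abs(a.z-.131)<.004),'fork')
a.rect(N&(a.z>.11)&(a.z<.14)&(a.s<70)&(a.v>100),'plate top')
a.rect(N&(a.z>.19)&(a.z<.23)&(a.v<80),'handle top')
for l in ['fork','punch_handle','punch','stand']: print(l,[(np.round(x['point'],3).tolist(),round(x['score'],2)) for x in manip.look_for('wrist',l)][:3])
E
```

```text
time: 9.2
tool_pos: [0.5073, 0.1351, 0.3535]
tool_rot: [0.0, 0.999, 0.048, -0.0]
contact_force: [-0.1, 0.4, -0.4]
gripper_width: 1.002
grasp_force: 0.0
time: 10.0
tool_pos: [0.4571, 0.3198, 0.3535]
tool_rot: [0.0, 0.996, -0.091, -0.0]
contact_force: [-0.4, -1.2, 0.2]
gripper_width: 0.999
grasp_force: 0.0
[0.4571261  0.31980541 0.35348176]
standtop 740 [541.4 327.8] [59.4 35.2] 79.67 z 0.037
fork 987 [576.8 321.1] [59.6 42.2] 79.59 z 0.1309
plate top 497 [581.1 320. ] [59.6 50.8] 79.38 z 0.1309
handle top 850 [568.8 322.1] [23.5 24.2] 79.43 z 0.2062
fork [([0.569, 0.312, 0.131], 0.92), ([0.489, 0.198, 0.072], 0.7), ([0.566, 0.319, 0.206], 0.65)]
punch_handle [([0.671, 0.472, 0.03], 0.77), ([0.572, 0.313, 0.131], 0.75), ([0.567, 0.32, 0.205], 0.7)]
punch [([0.566, 0.321, 0.209], 0.85), ([0.566, 0.31, 0.129], 0.69), ([0.672, 0.469, 0.024], 0.66)]
stand [([0.565, 0.312, 0.129], 0.95), ([0.489, 0.194, 0.07], 0.75)]
```

View pics/w4.png

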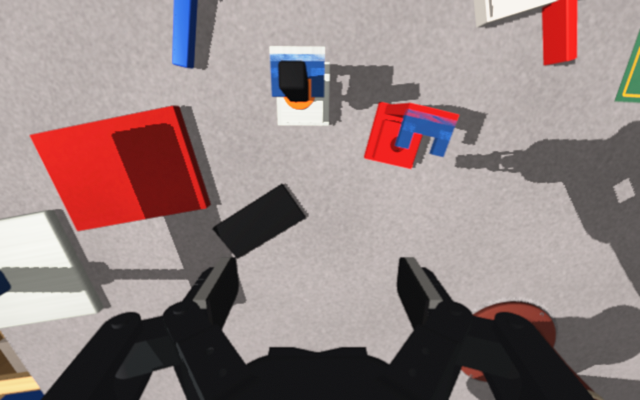

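The picture shows the black handle and orange guard at px (293,80) in the blue fork of the grey stand. The look-alikes are the red stand at (400,135) and the blue punch at (183,30). The stand is at (.5541,.3247) with yaw -.183, and the punch leans back .06. I grip it next.

```bash
python3 -m inch '[[[0.028,-0.0056,0],[0,0,0],1],[[0.028,-0.0056,0],[0,0,0],1],[[0.028,-0.0056,0],[0,0,0],1],[[0.0289,-0.0057,0],[0,0,0],1],[[0,0,0.03],[0,0,0],1],[[0,0,0.03],[0,0,0],1],[[0,0,0.03],[0,-0.06,0],1],[[0,0,0],[0,0,0],1]]'
python3 - <<'E'
from rect import *
s,t,r=tool(); print(t,r.as_matrix()[:,2]); tgt=np.array([.5676,.3222,.1857]); print('to go',r.inv().apply(tgt-t))
E
```

```text
time: 11.05
tool_pos: [0.5718, 0.3201, 0.2577]
tool_rot: [-0.0, 0.995, -0.091, -0.035]
contact_force: [-0.1, 0.6, -0.5]
gripper_width: 1.006
grasp_force: 0.0
[0.571754   0.32014636 0.257713  ] [-0.06865784  0.00681594 -0.99761698]
to go [ 0.00050314 -0.00168133  0.07214059]
```

```bash
python3 -m inch '[[[0.0005,-0.0017,0.03],[0,0,0],1],[[0,0,0.025],[0,0,0],1],[[0,0,0.017],[0,0,0],1],[[0,0,0],[0,0,0],1]]'
python3 -m inch '[[[0,0,0],[0,0,0],0],[[0,0,0],[0,0,0],0],[[0,0,0],[0,0,0],0],[[0,0,0],[0,0,0],0],[[0,0,0],[0,0,0],0],[[0,0,0],[0,0,0],0],[[0,0,0],[0,0,0],0],[[0,0,0],[0,0,0],0]]'
python3 -c "
from h import *
s,t,r=tool(); print(t,r.as_matrix()[:,2],s['contact_force'],s['ft_torque'])"
```

```text
time: 11.45
tool_pos: [0.5686, 0.3237, 0.1901]
tool_rot: [-0.002, 0.995, -0.091, -0.031]
contact_force: [0.3, -0.1, -1.0]
gripper_width: 1.001
grasp_force: 0.0
time: 12.25
tool_pos: [0.5705, 0.3246, 0.1935]
tool_rot: [-0.003, 0.995, -0.091, -0.029]
contact_force: [-0.2, 0.8, 5.2]
gripper_width: 0.276
grasp_force: 59.3
[0.57048058 0.32460018 0.19353173] [-0.05700687  0.01202381 -0.99830138] [-0.20795243  0.8213213   5.17999479] [ 0.25009729 -0.02143145 -0.00179319]
```

```bash
python3 -m inch '[[[0,0,-0.003],[0,0,0],0],[[-0.0106,0,0.0003],[0,0.0633,0],0],[[-0.0106,0,0.0003],[0,0.0633,0],0],[[-0.0106,0,0.0003],[0,0.0633,0],0],[[0,0,0],[0,0,0],0]]'
python3 -m inch '[[[-0.0106,0,0.0003],[0,0.0633,0],0],[[-0.0106,0,0.0003],[0,0.0633,0],0],[[-0.0106,0,0.0003],[0,0.0633,0],0],[[0,0,0],[0,0,0],0],[[0,0,0],[0,0,0],0]]'
python3 - <<'E'
from rect import *
s,t,r=tool(); print(t,r.as_matrix()[:,2],s['contact_force'],s['ft_torque'])
a=V('scene','s1.png'); u=proj([.555,.325,.12],a.p)[0].astype(int); print(u)
cv2.imwrite('pics/s1c.png',cv2.resize(a.im[u[1]-60:u[1]+60,u[0]-80:u[0]+80,::-1],None,fx=4,fy=4,interpolation=2))
E
```

```text
time: 12.75
tool_pos: [0.5369, 0.3298, 0.1935]
tool_rot: [0.007, 0.994, -0.09, 0.064]
contact_force: [-0.3, -1.1, -0.3]
gripper_width: 0.268
grasp_force: 59.4
time: 13.25
tool_pos: [0.508, 0.3354, 0.1874]
tool_rot: [0.015, 0.983, -0.09, 0.158]
contact_force: [-3.6, -1.6, 4.4]
gripper_width: 0.276
grasp_force: 60.2
[0.50804387 0.33541876 0.18735987] [ 0.30706786 -0.05768742 -0.94993763] [-3.615054   -1.61604472  4.4204372 ] [-0.35190077  0.65139822 -0.12043243]
[421 235]
```

View pics/s1c.png

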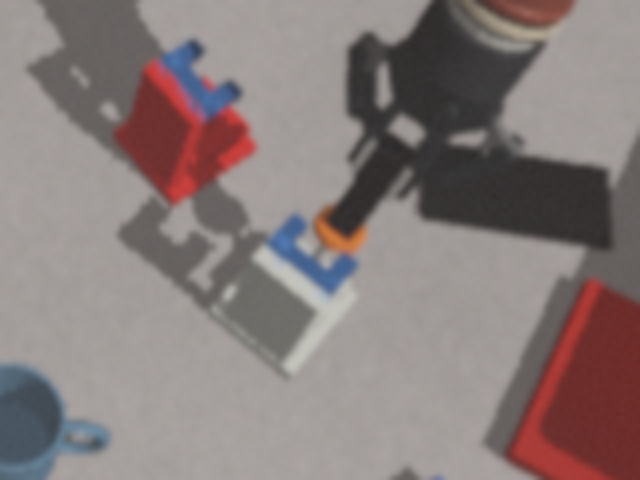

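The crop shows the punch leaning out of the fork towards the robot, with the guard (340,228) clear of the prongs. I pull it out along its axis.

```bash
python3 -m inch '[[[0,0,-0.01],[0,0,0],0],[[0,0,-0.015],[0,0,0],0],[[0,0,-0.02],[0,0,0],0],[[0,0,-0.03],[0,0,0],0],[[0,0,-0.04],[0,0,0],0],[[0,0,-0.04],[0,0,0],0],[[0,0,-0.03],[0,0,0],0],[[0,0,0],[0,0,0],0]]'
python3 -m inch '[[[0,0,0],[0,-0.08,0],0],[[0,0,0],[0,-0.08,0],0],[[0,0,0],[0,-0.08,0],0],[[0,0,0],[0,-0.08,0],0],[[0,0,0],[0,0,0],0],[[0,0,0],[0,0,0],0]]'
python3 - <<'E'
from rect import *
s,t,r=tool(); print(t,r.as_matrix()[:,2],s['contact_force'],s['gripper_width'])
a=V('wrist','w5.png'); P=r.inv().apply((a.X-t).reshape(-1,3)).reshape(a.X.shape)
m=(a.h>3)&(a.h<20)&(a.s>180)&(np.hypot(P[...,0],P[...,1])<.05)&(P[...,2]>.02)&(P[...,2]<.2)
print('guard tool frame',m.sum(),P[m].mean(0),P[m].min(0),P[m].max(0))
E
```

```text
time: 14.1
tool_pos: [0.4519, 0.3474, 0.3703]
tool_rot: [0.011, 0.983, -0.09, 0.163]
contact_force: [0.8, 0.0, -2.3]
gripper_width: 0.272
grasp_force: 59.6
time: 14.7
tool_pos: [0.4514, 0.3456, 0.3609]
tool_rot: [0.001, 0.996, -0.091, -0.001]
contact_force: [0.3, 0.5, -3.3]
gripper_width: 0.273
grasp_force: 59.4
[0.45138656 0.34559412 0.36087468] [-0.001233   -0.00171554 -0.99999777] [ 0.33665168  0.50949559 -3.32138895] 0.27251663615173327
guard tool frame 860 [ 0.00670405 -0.00073884  0.0796384 ] [-0.01318636 -0.01951581  0.03187626] [0.01721954 0.01865426 0.08973549]
```

View pics/w5.png

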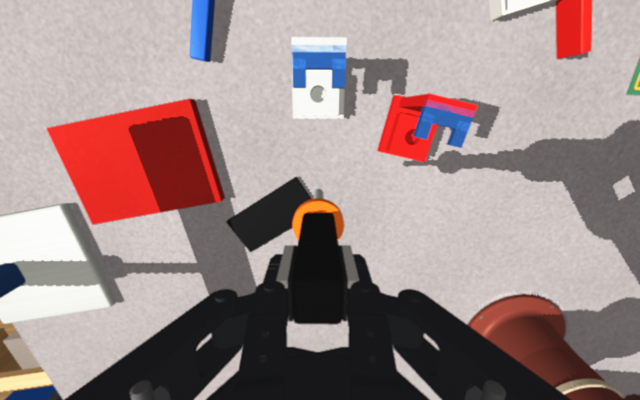

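The punch is free in the gripper, with the guard at px (318,220) and a bit of shank at (318,193). The empty stand's bore is at (318,93). I'll measure the shank's position in the tool frame and the bore.

Run:
```python
from rect import *
s,t,r=tool()
a=V('wrist'); P=r.inv().apply((a.X-t).reshape(-1,3)).reshape(a.X.shape)
m=(np.hypot(P[...,0],P[...,1])<.03)&(P[...,2]>.1)&(P[...,2]<.2); m&=np.indices(m.shape)[0]<230
print('shank',m.sum(),P[m].mean(0),P[m].min(0),P[m].max(0))
for lo in np.arange(.1,.19,.02):
    k=m&(P[...,2]>lo)&(P[...,2]<lo+.02)
    if k.sum(): print(lo,k.sum(),P[k].mean(0).round(4),P[k].max(0).round(4))
g=(a.h>3)&(a.h<20)&(a.s>180)&(np.hypot(P[...,0],P[...,1])<.05)&(abs(P[...,2]-.08)<.004)
(c,rad)=cv2.minEnclosingCircle((P[g][:,:2]*1000).astype(np.float32)); print('guard',c,rad)
N=a.near((.56,.32),.1); blue=(a.h>95)&(a.h<125)&(a.s>100)
a.rect(N&(abs(a.z-.131)<.004),'fork+plate'); a.rect(N&(a.z>.03)&(a.z<.042),'standtop')
b=N&(a.z<.034)&(a.near((.554,.325),.02)); a.blobs(b,'bore',5)
d=N&a.near((.5541,.3247),.018)&(a.v<140); a.blobs(d,'dark',5)
```

```text
shank 86 [-0.00094278  0.00056939  0.16002397] [-0.00518509 -0.0042344   0.13987968] [0.00095897 0.00561876 0.17919715]
0.12000000000000001 1 [0.0007 0.002  0.1399] [0.0007 0.002  0.1399]
0.14 44 [-0.0006  0.0005  0.1515] [0.001  0.0053 0.16  ]
0.16000000000000003 41 [-0.0013  0.0006  0.1697] [1.000e-04 5.600e-03 1.792e-01]
guard (-2.2256834506988525, -0.047189757227897644) 19.598262786865234
fork+plate 2221 [580.9 320. ] [60.1 51.6] 79.4 z 0.1308
standtop 1269 [553.5 324.8] [59.  59.6] 78.45 z 0.037
bore 217 [0.5545 0.3249 0.0158] [319.  93.]
dark 7 [0.5647 0.3271 0.0176] [316.  87.]
```

```bash
cat > tray.py <<'E'
from rect import *
def tray(a,c=(.60,-.05)):
    a.rect(a.red&(a.z>.04)&(a.z<.05)&a.near(c,.2)&(a.X[...,1]<.1),'fin')
    a.rect(a.near((.63,-.04),.16)&(a.X[...,0]<.655)&(a.s<70)&(a.v>110)&(a.z>.022)&(a.z<.034),'rim front')
if __name__=='__main__': tray(V('top'))
E
python3 tray.py; python3 -c "
from h import *
s,t,r=tool(); b=np.array([.680,-.0391]); y=.093
for i,o in enumerate([-.068,-.034,0,.034,.068]):
    x=b+np.array([-np.sin(y)*o,np.cos(y)*o])-.001*np.array([1,.09]); print(i+1,x)
    if i==4: print('tool shift',r.inv().apply(np.r_[x,.30]-t))"
```

```text
fin 98 [578.4 -50.4] [77.4 13.3] 5.24 z 0.0453
rim front 113 [631.9 -44.1] [ 40.3 200.3] 0.41 z 0.0281
1 [ 0.68531489 -0.10689615]
2 [ 0.68215744 -0.07304307]
3 [ 0.679   -0.03919]
4 [ 0.67584256 -0.00533693]
5 [0.67268511 0.02851615]
tool shift [0.27575304 0.27223218 0.06245564]
```

```bash
python3 -m inch '[[[0.0276,0.0272,0],[0,0,0],0],[[0.0276,0.0272,0],[0,0,0],0],[[0.0276,0.0272,0],[0,0,0],0],[[0.0276,0.0272,0],[0,0,0],0],[[0.0276,0.0272,0],[0,0,0],0]]'
python3 -m inch '[[[0.0276,0.0272,0],[0,0,0],0],[[0.0276,0.0272,0],[0,0,0],0],[[0.0276,0.0272,0],[0,0,0],0],[[0.0276,0.0272,0],[0,0,0],0],[[0.0274,0.0272,0],[0,0.027,0],0],[[0,0,0],[0,0,0],0],[[0,0,0],[0,0,0],0]]'
cat > foot.py <<'E'
from rect import *
import sys
s,t,r=tool(); L=.178
b=np.array([.680,-.0391]); y=.093; x=b+np.array([-np.sin(y),np.cos(y)])*.034*(int(sys.argv[1])-3)-.001*np.array([1,.09])
f0=np.array([-.0047,.0005,L]); f=t+r.apply(f0); print('foot',f.round(4),'F',s['contact_force'].round(1),'z',r.as_matrix()[:,2].round(3))
print('to bore, tool shift to z.16:',r.inv().apply(np.r_[x,.160]-f).round(4), 'world err',(x-f[:2]).round(4))
E
python3 foot.py 5
```

```text
time: 15.35
tool_pos: [0.5625, 0.1865, 0.3631]
tool_rot: [-0.0, 0.996, -0.09, 0.001]
contact_force: [0.3, 1.1, -2.9]
gripper_width: 0.278
grasp_force: 59.6
time: 16.05
tool_pos: [0.6729, 0.0285, 0.3625]
tool_rot: [0.001, 0.996, -0.091, 0.013]
contact_force: [-0.2, 0.8, -2.9]
gripper_width: 0.269
grasp_force: 60.0
foot [0.6728 0.028  0.1844] F [-0.2  0.8 -2.9] z [ 0.026 -0.005 -1.   ]
to bore, tool shift to z.16: [-0.0008 -0.0005  0.0244] world err [-0.0001  0.0005]
```

Run:
```python
from rect import *
s,t,r=tool(); a=V('wrist','w6.png'); P=r.inv().apply((a.X-t).reshape(-1,3)).reshape(a.X.shape)
a.blobs(a.near((.68,-.04),.11)&(a.z>.152)&(a.z<.162)&(a.s>70),'pin',8)
m=(np.hypot(P[...,0],P[...,1])<.03)&(P[...,2]>.1)&(P[...,2]<.182)&(a.s<70); a.blobs(m,'shank',3)
cv2.imwrite('pics/w6c.png',cv2.resize(a.im[60:260,200:440,::-1],None,fx=3,fy=3))
```

```text
pin 129 [ 0.6861 -0.1067  0.1552] [430. 155.]
pin 120 [ 0.683  -0.0728  0.1554] [401. 163.]
pin 116 [ 0.6796 -0.039   0.1554] [373. 171.]
pin 110 [ 0.6763 -0.0055  0.1556] [345. 178.]
pin 91 [0.6743 0.0281 0.1555] [318. 185.]
shank 71 [0.6758 0.0278 0.2024] [318. 194.]
```

View pics/w6c.png

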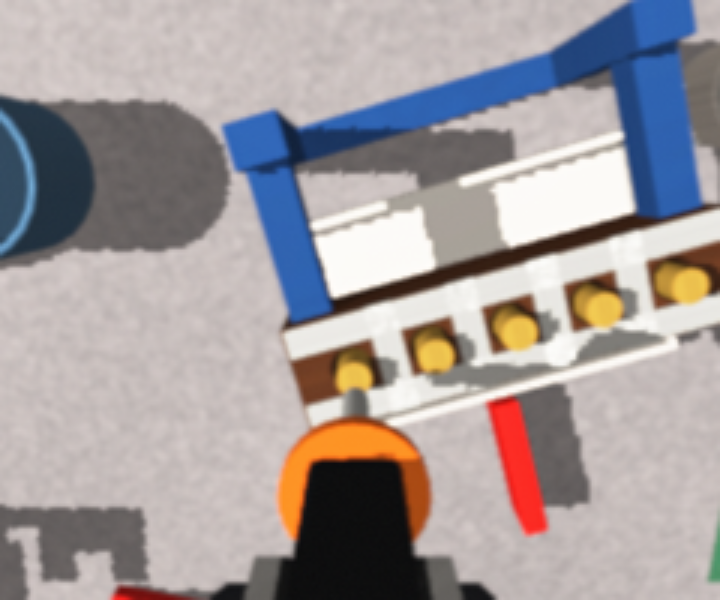

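The crop shows the punch shank right in front of pin 5 (355,370), in line, with all 5 pins standing and the tray underneath. I drive pin 5.

```bash
python3 -m inch '[[[-0.0005,-0.0005,0.012],[0,0,0],0],[[0,0,0.01],[0,0,0],0],[[0,0,0.01],[0,0,0],0],[[0,0,0.01],[0,0,0],0]]'; python3 foot.py 5
python3 -m inch '[[[0,0,0.01],[0,0,0],0],[[0,0,0.01],[0,0,0],0],[[0,0,0.01],[0,0,0],0]]'; python3 foot.py 5
```

```text
time: 16.5
tool_pos: [0.6736, 0.0296, 0.3204]
tool_rot: [0.001, 0.996, -0.091, 0.013]
contact_force: [0.3, -0.2, -0.3]
gripper_width: 0.273
grasp_force: 60.5
foot [0.6736 0.0291 0.1423] F [ 0.3 -0.2 -0.3] z [ 0.027 -0.005 -1.   ]
to bore, tool shift to z.16: [-0.0003  0.0008 -0.0177] world err [-0.0009 -0.0006]
time: 16.8
tool_pos: [0.6744, 0.0289, 0.2898]
tool_rot: [0.001, 0.996, -0.091, 0.013]
contact_force: [-1.6, -0.7, -0.1]
gripper_width: 0.275
grasp_force: 60.4
foot [0.6742 0.0285 0.1117] F [-1.6 -0.7 -0.1] z [ 0.025 -0.005 -1.   ]
to bore, tool shift to z.16: [-0.0002  0.0002 -0.0483] world err [-0.0015  0.0001]
```

```bash
python3 -m inch '[[[-0.001,0,0.008],[0,0,0],0],[[-0.0008,0,0.008],[0,0,0],0],[[-0.0004,0,0.008],[0,0,0],0],[[0,0,0.006],[0,0,0],0]]'; python3 foot.py 5
python3 -m inch '[[[0,0,0.005],[0,0,0],0],[[0,0,0],[0,0,0],0],[[0,0,0],[0,0,0],0]]'; python3 foot.py 5
```

```text
time: 17.2
tool_pos: [0.6729, 0.0288, 0.2594]
tool_rot: [0.002, 0.996, -0.091, 0.013]
contact_force: [-0.5, 0.0, -3.3]
gripper_width: 0.276
grasp_force: 59.9
foot [0.6727 0.0282 0.0813] F [-0.5  0.  -3.3] z [ 0.025 -0.006 -1.   ]
to bore, tool shift to z.16: [ 0.0019 -0.0002 -0.0787] world err [-0.      0.0003]
time: 17.5
tool_pos: [0.6733, 0.0289, 0.2555]
tool_rot: [0.001, 0.996, -0.091, 0.013]
contact_force: [-1.1, 0.1, -2.6]
gripper_width: 0.274
grasp_force: 59.9
foot [0.6731 0.0284 0.0774] F [-1.1  0.1 -2.6] z [ 0.026 -0.005 -1.   ]
to bore, tool shift to z.16: [ 0.0017 -0.     -0.0826] world err [-0.0005  0.0001]
```

```bash
python3 -m inch '[[[0.0003,0,-0.02],[0,0,0],0],[[0.0006,0,-0.03],[0,0,0],0],[[0.0008,0,-0.03],[0,0,0],0],[[0.0007,0,-0.028],[0,0,0],0],[[0,0,0],[0,0,0],0],[[0,0,0],[0,0,0],0]]'; python3 foot.py 4
python3 - <<'E'
from rect import *
s,t,r=tool(); a=V('wrist','w7.png'); P=r.inv().apply((a.X-t).reshape(-1,3)).reshape(a.X.shape)
a.blobs(a.near((.68,-.04),.11)&(a.z>.152)&(a.z<.162)&(a.s>70),'pin',8)
g=(a.h>3)&(a.h<20)&(a.s>180)&(np.hypot(P[...,0],P[...,1])<.05)&(abs(P[...,2]-.08)<.008)
(c,rad)=cv2.minEnclosingCircle((P[g][:,:2]*1000).astype(np.float32)); print('guard',c,rad,np.median(P[g][:,2]))
a.blobs((a.z<.06)&(a.z>.005)&(a.h>12)&(a.h<32)&(a.s>90)&a.near((.68,-.04),.13),'brass in tray',4)
E
```

```text
time: 18.1
tool_pos: [0.6731, 0.0291, 0.3643]
tool_rot: [0.001, 0.996, -0.091, 0.014]
contact_force: [-0.3, 0.0, -3.4]
gripper_width: 0.274
grasp_force: 60.1
foot [0.6733 0.0286 0.1862] F [-0.3  0.  -3.4] z [ 0.028 -0.005 -1.   ]
to bore, tool shift to z.16: [0.0079 0.0329 0.0264] world err [ 0.0025 -0.0339]
pin 126 [ 0.6859 -0.1065  0.1553] [429. 155.]
pin 120 [ 0.6827 -0.0729  0.1554] [401. 163.]
pin 112 [ 0.6797 -0.0393  0.1555] [373. 171.]
pin 113 [ 0.6763 -0.0053  0.1556] [346. 178.]
guard (-2.357515811920166, -0.4640858769416809) 19.636667251586914 0.08134322672652478
```

```bash
python3 -m inch '[[[0.0043,0.0164,0],[0,0,0],0],[[0.0043,0.0164,0],[0,0,0],0],[[0,0,0],[0,0,0],0],[[0,0,0],[0,0,0],0]]' >/dev/null; python3 foot.py 4
python3 -m inch '[[[-0.0004,0,0.0136],[0,0,0],0],[[-0.0004,0,0.0136],[0,0,0],0],[[-0.0004,0,0.0136],[0,0,0],0],[[-0.0004,0,0.0136],[0,0,0],0]]'>/dev/null; python3 foot.py 4
python3 -m inch '[[[-0.0004,0,0.0136],[0,0,0],0],[[-0.0004,0,0.0136],[0,0,0],0],[[-0.0004,0,0.0136],[0,0,0],0],[[-0.0004,0,0.0136],[0,0,0],0],[[0,0,0],[0,0,0],0],[[0,0,0],[0,0,0],0]]'>/dev/null; python3 foot.py 4
```

```text
foot [ 0.6749 -0.0062  0.1849] F [-0.1  1.  -3.2] z [ 0.025 -0.004 -1.   ]
to bore, tool shift to z.16: [ 0.0001 -0.001   0.0249] world err [0.0009 0.0008]
foot [ 0.6752 -0.0047  0.1304] F [0.1 0.5 0.1] z [ 0.027 -0.005 -1.   ]
to bore, tool shift to z.16: [ 0.0016  0.0005 -0.0295] world err [ 0.0007 -0.0006]
foot [ 0.6745 -0.0052  0.0759] F [ 1.1 -0.8 -2.9] z [ 0.025 -0.005 -1.   ]
to bore, tool shift to z.16: [ 0.0035 -0.0001 -0.0841] world err [ 0.0014 -0.0001]
```

```bash
python3 -m inch '[[[0.0008,0,-0.02],[0,0,0],0],[[0.0012,0,-0.03],[0,0,0],0],[[0.0012,0,-0.03],[0,0,0],0],[[0.001,0,-0.03],[0,0,0],0],[[0.0046,0.0163,0],[0,0,0],0],[[0.0047,0.0164,0],[0,0,0],0],[[0,0,0],[0,0,0],0],[[0,0,0],[0,0,0],0]]' >/dev/null; python3 foot.py 3
python3 -m inch '[[[-0.0003,0,0.0136],[0,0,0],0],[[-0.0003,0,0.0136],[0,0,0],0],[[-0.0003,0,0.0136],[0,0,0],0],[[-0.0003,0,0.0136],[0,0,0],0]]'>/dev/null; python3 foot.py 3
python3 -m inch '[[[-0.0003,0,0.0136],[0,0,0],0],[[-0.0003,0,0.0136],[0,0,0],0],[[-0.0003,0,0.0136],[0,0,0],0],[[-0.0003,0,0.0136],[0,0,0],0],[[0,0,0],[0,0,0],0],[[0,0,0],[0,0,0],0]]'>/dev/null; python3 foot.py 3
```

```text
foot [ 0.6779 -0.04    0.1843] F [-0.6  0.5 -2.8] z [ 0.021 -0.004 -1.   ]
to bore, tool shift to z.16: [ 0.0004 -0.001   0.0244] world err [0.0011 0.0008]
foot [ 0.6794 -0.0388  0.1316] F [-0.4  0.2 -0.1] z [ 0.026 -0.005 -1.   ]
to bore, tool shift to z.16: [ 0.0004  0.0004 -0.0284] world err [-0.0004 -0.0003]
foot [ 0.6792 -0.0391  0.0775] F [-1.3 -0.8 -2.7] z [ 0.024 -0.004 -1.   ]
to bore, tool shift to z.16: [ 0.0018  0.0001 -0.0825] world err [-0.0002 -0.    ]
```

```bash
python3 -m inch '[[[0.0005,0,-0.02],[0,0,0],0],[[0.0008,0,-0.03],[0,0,0],0],[[0.0008,0,-0.03],[0,0,0],0],[[0.0006,0,-0.028],[0,0,0],0],[[0.0046,0.0163,0],[0,0,0],0],[[0.0047,0.0164,0],[0,0,0],0],[[0,0,0],[0,0,0],0],[[0,0,0],[0,0,0],0]]' >/dev/null; python3 foot.py 2
python3 -m inch '[[[-0.0003,0,0.0136],[0,0,0],0],[[-0.0003,0,0.0136],[0,0,0],0],[[-0.0003,0,0.0136],[0,0,0],0],[[-0.0003,0,0.0136],[0,0,0],0]]'>/dev/null; python3 foot.py 2
python3 -m inch '[[[-0.0003,0,0.0136],[0,0,0],0],[[-0.0003,0,0.0136],[0,0,0],0],[[-0.0003,0,0.0136],[0,0,0],0],[[-0.0003,0,0.0136],[0,0,0],0],[[0,0,0],[0,0,0],0],[[0,0,0],[0,0,0],0]]'>/dev/null; python3 foot.py 2
```

```text
foot [ 0.6818 -0.0739  0.184 ] F [-0.7  0.8 -3.4] z [ 0.022 -0.004 -1.   ]
to bore, tool shift to z.16: [-0.0003 -0.0009  0.024 ] world err [0.0004 0.0009]
foot [ 0.683  -0.0728  0.1311] F [ 0.1  0.6 -0.2] z [ 0.026 -0.005 -1.   ]
to bore, tool shift to z.16: [-0.      0.0004 -0.0289] world err [-0.0008 -0.0003]
foot [ 0.6828 -0.073   0.0769] F [-2.  -0.  -3.7] z [ 0.024 -0.004 -1.   ]
to bore, tool shift to z.16: [ 0.0015  0.0001 -0.0831] world err [-0.0006 -0.    ]
```

```bash
python3 -m inch '[[[0.0003,0,-0.02],[0,0,0],0],[[0.0007,0,-0.03],[0,0,0],0],[[0.0007,0,-0.03],[0,0,0],0],[[0.0005,0,-0.028],[0,0,0],0],[[0.0046,0.0163,0],[0,0,0],0],[[0.0046,0.0164,0],[0,0,0],0],[[0,0,0],[0,0,0],0],[[0,0,0],[0,0,0],0]]' >/dev/null; python3 foot.py 1
python3 -m inch '[[[-0.0003,0,0.0136],[0,0,0],0],[[-0.0003,0,0.0136],[0,0,0],0],[[-0.0003,0,0.0136],[0,0,0],0],[[-0.0003,0,0.0136],[0,0,0],0]]'>/dev/null; python3 foot.py 1
python3 -m inch '[[[-0.0003,0,0.0136],[0,0,0],0],[[-0.0003,0,0.0136],[0,0,0],0],[[-0.0003,0,0.0136],[0,0,0],0],[[-0.0003,0,0.0136],[0,0,0],0],[[0,0,0],[0,0,0],0],[[0,0,0],[0,0,0],0]]'>/dev/null; python3 foot.py 1
python3 -m inch '[[[0.0003,0,-0.02],[0,0,0],0],[[0.0007,0,-0.03],[0,0,0],0],[[0.0007,0,-0.04],[0,0,0],0],[[0.0005,0,-0.04],[0,0,0],0],[[0,0,0],[0,0,0],0],[[0,0,0],[0,0,0],0]]'
python3 - <<'E'
from rect import *
s,t,r=tool(); a=V('wrist','w8.png'); P=r.inv().apply((a.X-t).reshape(-1,3)).reshape(a.X.shape)
a.blobs(a.near((.68,-.04),.11)&(a.z>.152)&(a.z<.162)&(a.s>70),'pin',8)
g=(a.h>3)&(a.h<20)&(a.s>180)&(np.hypot(P[...,0],P[...,1])<.05)&(abs(P[...,2]-.08)<.008)
(c,rad)=cv2.minEnclosingCircle((P[g][:,:2]*1000).astype(np.float32)); print('guard',c,rad,np.median(P[g][:,2]))
E
```

```text
foot [ 0.6847 -0.1076  0.1834] F [ 0.3  0.  -3. ] z [ 0.022 -0.003 -1.   ]
to bore, tool shift to z.16: [-0.     -0.0008  0.0234] world err [0.0006 0.0007]
foot [ 0.6859 -0.1065  0.1306] F [-0.1 -0.   0.4] z [ 0.026 -0.005 -1.   ]
to bore, tool shift to z.16: [ 0.0002  0.0005 -0.0294] world err [-0.0006 -0.0004]
foot [ 0.6859 -0.1068  0.0764] F [-1.4  0.1 -2.6] z [ 0.025 -0.004 -1.   ]
to bore, tool shift to z.16: [ 0.0016  0.0002 -0.0836] world err [-0.0005 -0.0001]
time: 25.55
tool_pos: [0.6859, -0.1063, 0.3885]
tool_rot: [0.002, 0.996, -0.091, 0.016]
contact_force: [-0.5, 0.3, -4.2]
gripper_width: 0.269
grasp_force: 60.3
guard (-2.809298038482666, -0.7923860549926758) 20.179935455322266 0.08139532345376016
```

View pics/w8.png

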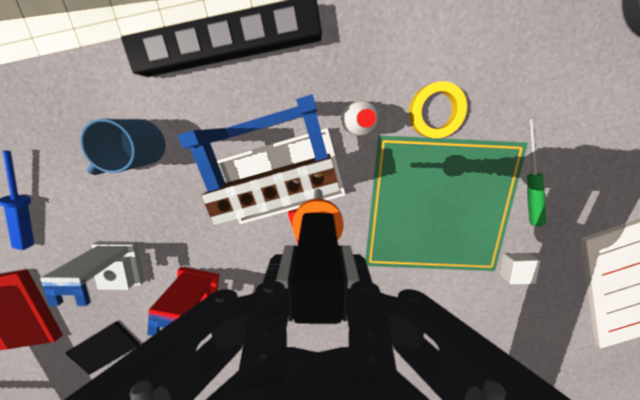

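All five bores are empty, nothing lies on the desk, and the tray is still under the block. I carry the punch back to the stand.

```bash
python3 -m inch '[[[-0.0262,-0.0334,0],[0,0,0],0],[[-0.0262,-0.0334,0],[0,0,0],0],[[-0.0262,-0.0334,0],[0,0,0],0],[[-0.0262,-0.0334,0],[0,0,0],0],[[-0.0262,-0.0334,0],[0,0,0],0],[[-0.0262,-0.0334,0],[0,0,0],0]]'>/dev/null
python3 -m inch '[[[-0.0262,-0.0334,0],[0,0,0],0],[[-0.0262,-0.0334,0],[0,0,0],0],[[-0.0262,-0.0334,0],[0,0,0],0],[[-0.0262,-0.0334,0],[0,0,0],0],[[-0.0262,-0.0334,0],[0,0,0],0],[[-0.0262,-0.0334,0],[0,0,0],0],[[0,0,0],[0,0,0],0],[[0,0,0],[0,0,0],0]]'
python3 - <<'E'
from rect import *
s,t,r=tool(); a=V('wrist','w9.png'); P=r.inv().apply((a.X-t).reshape(-1,3)).reshape(a.X.shape)
m=(np.hypot(P[...,0],P[...,1])<.03)&(P[...,2]>.1)&(P[...,2]<.2); m&=np.indices(m.shape)[0]<230
for lo in np.arange(.13,.19,.015):
    k=m&(P[...,2]>lo)&(P[...,2]<lo+.015)
    if k.sum()>3: print(lo,k.sum(),P[k].mean(0).round(4),P[k].min(0).round(4),P[k].max(0).round(4))
g=(a.h>3)&(a.h<20)&(a.s>180)&(np.hypot(P[...,0],P[...,1])<.05)&(abs(P[...,2]-.08)<.008)
(c,rad)=cv2.minEnclosingCircle((P[g][:,:2]*1000).astype(np.float32)); print('guard',c,rad,np.median(P[g][:,2]))
a.blobs(a.near((.56,.32),.1)&(a.z<.034)&(a.near((.554,.325),.02)),'bore',5)
from tray import tray; tray(V('top'))
E
```

```text
time: 27.0
tool_pos: [0.4478, 0.3452, 0.3747]
tool_rot: [0.003, 0.996, -0.09, 0.012]
contact_force: [0.1, -0.3, -1.9]
gripper_width: 0.275
grasp_force: 60.6
0.13 5 [5.000e-04 1.000e-04 1.438e-01] [ 0.0003 -0.0019  0.1434] [0.0006 0.0021 0.1445]
0.14500000000000002 33 [-1.000e-04  1.000e-04  1.523e-01] [-0.002  -0.004   0.1452] [0.0011 0.0043 0.1589]
0.16000000000000003 33 [-0.0006 -0.      0.1673] [-0.0028 -0.0042  0.1601] [0.0006 0.0045 0.175 ]
0.17500000000000004 8 [-0.0007  0.0007  0.1772] [-0.0026 -0.0031  0.1755] [0.     0.0046 0.1792]
guard (-1.7111157178878784, -0.7723373770713806) 19.566837310791016 0.08130935596346991
bore 199 [0.5545 0.3248 0.0163] [318.  98.]
fin 99 [578.6 -50.2] [77.5 13. ] 5.42 z 0.045
rim front 115 [632. -44.] [200.3  43.2] 89.47 z 0.0282
```

```bash
cat > ins.py <<'E'
from rect import *
import sys
s,t,r=tool(); f0=np.array([-.0042,.0002,.179]); yaw=-.182
def target(alpha,xf,zf):
    Rt=R.from_euler('z',yaw)*R.from_matrix(np.diag([1,-1,-1.]))*R.from_euler('y',alpha+.026)
    f=np.array([.5545,.3249,0])+R.from_euler('z',yaw).apply([xf,0,zf])
    return f-Rt.apply(f0),Rt
rs=R.from_euler('z',yaw); f=t+r.apply(f0); fs=rs.inv().apply(f-[.5545,.3249,0])
print('foot in stand frame',fs.round(4),'F',s['contact_force'].round(1),'M',s['ft_torque'].round(2))
al,xf,zf=map(float,sys.argv[1:4]); T,Rt=target(al,xf,zf)
print('shift',r.inv().apply(T-t).round(4),'turn',(r.inv()*Rt).as_rotvec().round(4),'TCP',T.round(4))
E
python3 ins.py .32 -.0235 .097
```

```text
foot in stand frame [-0.107  -0.0008  0.1965] F [-0.   0.3 -3.1] M [-0.01  0.05  0.01]
shift [ 0.0243 -0.0007  0.1094] turn [ 0.0022  0.3208 -0.0006] TCP [0.4756 0.3396 0.2668]
```

```bash
python3 -m inch '[[[0,0,0],[0,0.08,0],0],[[0,0,0],[0,0.08,0],0],[[0,0,0],[0,0.08,0],0],[[0,0,0],[0.002,0.081,0],0],[[0,0,0],[0,0,0],0],[[0,0,0],[0,0,0],0]]'; python3 ins.py .32 -.0235 .097
```

```text
time: 27.7
tool_pos: [0.4489, 0.344, 0.3767]
tool_rot: [0.015, 0.981, -0.09, 0.171]
contact_force: [0.6, -0.8, -2.3]
gripper_width: 0.273
grasp_force: 60.5
foot in stand frame [-0.0506 -0.0003  0.2069] F [ 0.6 -0.8 -2.3] M [ 0.06  0.33 -0.01]
shift [-0.0118 -0.0004  0.1125] turn [-0.001   0.0003 -0.0013] TCP [0.4756 0.3396 0.2668]
```

```bash
python3 -m inch '[[[-0.004,0,0.03],[0,0,0],0],[[-0.004,0,0.03],[0,0,0],0],[[-0.0038,-0.0004,0.03],[0,0,0],0],[[0,0,0.0225],[0,0,0],0],[[0,0,0],[0,0,0],0],[[0,0,0],[0,0,0],0]]'; python3 ins.py .32 -.0037 .038
python3 - <<'E'
from rect import *
a=V('wrist'); a.blobs(a.near((.554,.325),.02)&(a.z<.034),'bore',5)
s,t,r=tool(); P=r.inv().apply((a.X-t).reshape(-1,3)).reshape(a.X.shape)
m=(np.hypot(P[...,0],P[...,1])<.03)&(P[...,2]>.14)&(P[...,2]<.179)&(np.indices(a.z.shape)[0]<230)
a.blobs(m,'shank',3)
E
```

```text
time: 28.3
tool_pos: [0.4763, 0.3401, 0.2675]
tool_rot: [0.015, 0.981, -0.09, 0.172]
contact_force: [-0.1, 0.1, -1.5]
gripper_width: 0.272
grasp_force: 60.3
foot in stand frame [-0.0227  0.0007  0.0977] F [-0.1  0.1 -1.5] M [0.06 0.29 0.01]
shift [-0.0023  0.0006  0.0627] turn [-0.001  -0.0008 -0.0016] TCP [0.4951 0.336  0.2078]
bore 252 [0.5553 0.3248 0.0164] [318. 178.]
shank 77 [0.5293 0.3304 0.1172] [318. 193.]
```

```bash
python3 -m inch '[[[-0.0008,0.0002,0.02],[0,0,0],0],[[-0.0008,0.0002,0.02],[0,0,0],0],[[-0.0005,0.0002,0.015],[0,0,0],0],[[0,0,0],[0,0,0],0],[[0,0,0],[0,0,0],0]]'>/dev/null; python3 ins.py .32 .003 .018
```

```text
foot in stand frame [-0.0061  0.0012  0.0463] F [ 0.1 -0.5 -1.6] M [ 0.08  0.29 -0.03]
shift [-0.0007  0.0008  0.0297] turn [-0.0026 -0.0026 -0.0006] TCP [0.5017 0.3348 0.1878]
```

```bash
python3 -m inch '[[[-0.0004,0,0.01],[0,0,0],0],[[-0.0002,0,0.006],[0,0,0],0],[[0,0,0],[0,0,0],0]]'>/dev/null; python3 ins.py .32 .003 .018
```

```text
foot in stand frame [-0.0022  0.0002  0.0287] F [-0.2 -0.6 -3.5] M [ 0.1   0.38 -0.  ]
shift [0.0013 0.0001 0.0118] turn [-0.0006 -0.0003 -0.    ] TCP [0.5017 0.3348 0.1878]
```

```bash
python3 -m inch '[[[0.0008,0,0.006],[0,0,0],0],[[0.0005,0,0.0045],[0,0,0],0],[[0,0,0],[0,0,0],0],[[0,0,0],[0,0,0],0]]'>/dev/null; python3 ins.py .32 .003 .018
```

```text
foot in stand frame [0.0032 0.0008 0.0204] F [ 0.7 -0.7 -1.9] M [ 0.02  0.36 -0.02]
shift [-0.0007  0.0005  0.0022] turn [-0.0017 -0.0015 -0.0003] TCP [0.5017 0.3348 0.1878]
```

```bash
python3 -m inch '[[[0,0.0003,0.002],[0,0,0],0],[[0.0106,0,0.0005],[0,-0.0633,0],0],[[0.0106,0,0.0005],[0,-0.0633,0],0],[[0.0106,0,0.0005],[0,-0.0633,0],0],[[0,0,0],[0,0,0],0],[[0,0,0],[0,0,0],0]]'>/dev/null; python3 ins.py .06 .000 .018
```

```text
foot in stand frame [0.0021 0.0004 0.0184] F [ 0.9 -0.4 -3.4] M [ 0.02  0.2  -0.  ]
shift [0.0108 0.0001 0.0009] turn [-0.0018 -0.0726 -0.0005] TCP [0.5435 0.3271 0.1967]
```

```bash
python3 -m inch '[[[0.0112,0,0.0005],[0,-0.061,0],0],[[0.0112,0,0.0005],[0,-0.061,0],0],[[0,0,0],[0,0,0],0]]'>/dev/null; python3 ins.py -.05 .003 .017
python3 -m inch '[[[0.0105,0,0.0005],[0,-0.061,0],0],[[0,0,0],[0,0,0],0],[[0,0,0],[0,0,0],0]]'>/dev/null; python3 ins.py -.05 .003 .015
```

```text
foot in stand frame [0.0035 0.0004 0.0187] F [-0.7  0.5 -3.1] M [ 0.04 -0.01  0.  ]
shift [0.0104 0.0001 0.0022] turn [-0.0017 -0.0611 -0.0006] TCP [0.5658 0.323  0.1958]
foot in stand frame [0.0011 0.0005 0.0183] F [-0.3 -0.4 -2.5] M [-0.05 -0.09 -0.02]
shift [0.0019 0.0003 0.0033] turn [-0.0013  0.0004  0.0007] TCP [0.5658 0.323  0.1938]
```

```bash
python3 -m inch '[[[0.001,0.0003,0.0015],[0,0,0],0],[[0.0005,0,0.0015],[0,0,0],0],[[0,0,0],[0,0,0],0],[[0,0,0],[0,0,0],0]]'>/dev/null; python3 ins.py -.05 .003 .015
```

```text
foot in stand frame [0.003  0.0003 0.0157] F [ 0.6  0.  -3.2] M [-0.01 -0.03 -0.  ]
shift [-0.0001 -0.      0.0007] turn [-0.0018  0.001   0.0008] TCP [0.5658 0.323  0.1938]
```

```bash
python3 -m inch '[[[0,0,0.0007],[0,0,0],0],[[0,0,0],[0,0,0],0],[[0,0,0],[0,0,0],0.4],[[0,0,0],[0,0,0],0.4],[[0,0,0],[0,0,0],0.6],[[0,0,0],[0,0,0],1],[[0,0,0],[0,0,0],1],[[0,0,0],[0,0,0],1]]'
python3 -m inch '[[[0,0,0],[0,0,0],1],[[0,0,-0.015],[0,0,0],1],[[0,0,-0.03],[0,0,0],1],[[0,0,-0.04],[0,0,0],1],[[-0.02,0,-0.03],[0,0.03,0],1],[[-0.04,0.01,-0.02],[0,0,0],1],[[-0.04,0.01,0],[0,0,0],1],[[0,0,0],[0,0,0],1]]'
python3 - <<'E'
from rect import *
a=V('wrist','w10.png'); N=a.near((.56,.32),.1)
a.rect(N&(a.z>.19)&(a.z<.23)&(a.v<80),'handle top')
from tray import tray; b=V('top','t3.png'); tray(b); print(tool()[1])
E
```

```text
time: 31.95
tool_pos: [0.5663, 0.3229, 0.194]
tool_rot: [-0.002, 0.996, -0.091, -0.012]
contact_force: [-0.4, 0.6, -0.3]
gripper_width: 0.997
grasp_force: 0.0
time: 32.75
tool_pos: [0.4638, 0.3207, 0.3313]
tool_rot: [-0.002, 0.996, -0.089, 0.003]
contact_force: [0.7, 0.4, 0.4]
gripper_width: 0.999
grasp_force: 0.0
handle top 970 [567.8 326.2] [23.6 24.4] 79.38 z 0.2067
fin 95 [579.3 -50.3] [76.1 13.1] 5.71 z 0.0451
rim front 106 [631.6 -44.1] [200.8  41.7] 89.77 z 0.0283
[0.46670892 0.32061261 0.33031356]
```

View pics/w10.png

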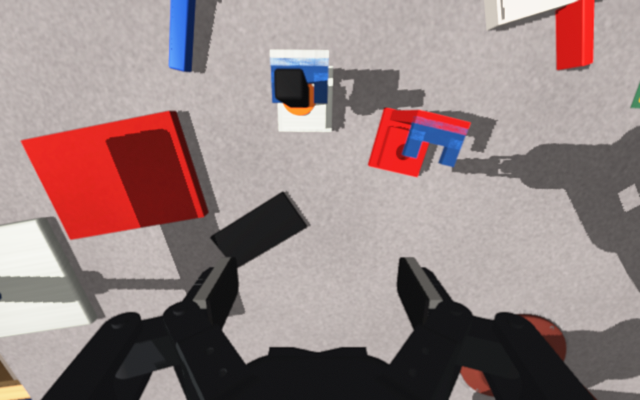

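The picture shows the punch in its stand (px 291,88). It tipped about 3.5 mm sideways onto one prong on release, and its back-lean is small (about .04 to .05), so I'll regrip it and seat it with more lean.

Run:
```python
from rect import *
s,t,r=tool(); yaw=-.182
Rt=R.from_euler('z',yaw)*R.from_matrix(np.diag([1,-1,-1.]))*R.from_euler('y',-.05)
T=np.array([.5665,.3242,.194]); up=T-Rt.apply([0,0,.06]); print('above: shift',r.inv().apply(up-t).round(4),'turn',(r.inv()*Rt).as_rotvec().round(4))
```

```text
above: shift [ 0.1    -0.0212  0.0771] turn [-0.0031 -0.0569  0.0012]
```

```bash
python3 -m inch '[[[0.0333,-0.007,0],[0,0,0],1],[[0.0333,-0.007,0],[0,0,0],1],[[0.0334,-0.0072,0],[0,0,0],1],[[0,0,0.0385],[0,0,0],1],[[0,0,0.0385],[-0.003,-0.057,0],1],[[0,0,0],[0,0,0],1],[[0,0,0],[0,0,0],1]]'>/dev/null
python3 - <<'E'
from rect import *
s,t,r=tool(); yaw=-.182
Rt=R.from_euler('z',yaw)*R.from_matrix(np.diag([1,-1,-1.]))*R.from_euler('y',-.05)
T=np.array([.5665,.3242,.194]); print('shift',r.inv().apply(T-t).round(4),'turn',(r.inv()*Rt).as_rotvec().round(4))
E
```

```text
shift [-0.0009 -0.0007  0.0578] turn [ 0.0023  0.0032 -0.0006]
```

Go down, grip, lift 2 mm, and lean back a further .055 about the foot, moving the foot 4 mm towards -x.

```bash
python3 -m inch '[[[-0.0009,-0.0007,0.02],[0,0,0],1],[[0,0,0.02],[0,0,0],1],[[0,0,0.018],[0,0,0],1],[[0,0,0],[0,0,0],1],[[0,0,0],[0,0,0],0],[[0,0,0],[0,0,0],0],[[0,0,0],[0,0,0],0],[[0,0,0],[0,0,0],0]]'>/dev/null
python3 -m inch '[[[0,0,0],[0,0,0],0],[[0,0,0],[0,0,0],0],[[0,0,0],[0,0,0],0],[[0,0,-0.002],[0,0,0],0],[[-0.002,0,0],[0,0,0],0],[[-0.002,0,0],[0,0,0],0],[[0.005,-0.0007,0],[0,-0.0275,0],0],[[0,0,0],[0,0,0],0]]'
python3 -c "
from rect import *
s,t,r=tool(); rs=R.from_euler('z',-.182); print(rs.inv().apply(t-[.5545,.3249,0]).round(4),rs.inv().apply(r.as_matrix()[:,2]).round(3),s['contact_force'].round(1),s['ft_torque'].round(2))"
```

```text
time: 35.15
tool_pos: [0.5674, 0.3248, 0.1957]
tool_rot: [-0.003, 0.995, -0.091, -0.041]
contact_force: [-0.4, -0.7, -2.5]
gripper_width: 0.273
grasp_force: 59.2
[0.0127 0.0023 0.1957] [-0.081 -0.002 -0.997] [-0.4 -0.7 -2.5] [-0.01 -0.05 -0.06]
```

```bash
python3 -m inch '[[[0.0045,0.002,0],[0,-0.025,0],0],[[0,0,0],[0,0,0],0],[[0,0,0.001],[0,0,0],0],[[0,0,0.001],[0,0,0],0],[[0,0,0],[0,0,0],0],[[0,0,0],[0,0,0],0]]' >/dev/null
cat > q.py <<'E'
from rect import *
s,t,r=tool(); rs=R.from_euler('z',-.182); z=rs.inv().apply(r.as_matrix()[:,2]); p=rs.inv().apply(t-[.5545,.3249,0])
print('tcp',p.round(4),'z',z.round(3),'foot',(p+.179*z).round(4),s['contact_force'].round(1),s['ft_torque'].round(2))
E
python3 q.py
```

```text
tcp [0.0158 0.0007 0.195 ] z [-0.108 -0.001 -0.994] foot [-0.0035  0.0005  0.0171] [-5.2  0.6  3.1] [0.11 1.11 0.01]
```

It now presses against the back of the throat and the floor. I release it and back off straight along the punch axis.

```bash
python3 -m inch '[[[0,0,0],[0,0,0],0.35],[[0,0,0],[0,0,0],0.45],[[0,0,0],[0,0,0],0.6],[[0,0,0],[0,0,0],1],[[0,0,0],[0,0,0],1],[[0,0,0],[0,0,0],1],[[0,0,-0.015],[0,0,0],1],[[0,0,-0.03],[0,0,0],1]]'>/dev/null
python3 -m inch '[[[0,0,-0.04],[0,0,0],1],[[-0.02,0,-0.03],[0,0.03,0],1],[[-0.04,0.01,-0.02],[0,0.04,0],1],[[-0.04,0.01,0],[0,0.03,0],1],[[0,0,0],[0,0,0],1],[[0,0,0],[0,0,0],1]]'
python3 - <<'E'
from rect import *
from tray import tray
a=V('wrist','w11.png'); N=a.near((.56,.32),.1)
a.rect(N&(a.z>.19)&(a.z<.23)&(a.v<80),'handle top'); m=N&(a.z>.19)&(a.z<.23)&(a.v<80)
rs=R.from_euler('z',-.182); c=cv2.minAreaRect((a.X[m][:,:2]*1000).astype(np.float32))[0]; print('stand frame',rs.inv().apply([c[0]/1e3-.5545,c[1]/1e3-.3249,0]))
A=np.c_[a.X[m][:,:2],np.ones(m.sum())]; k=np.linalg.lstsq(A,a.z[m],rcond=None)[0]; print('top slope stand',rs.inv().apply([-k[0],-k[1],0]))
tray(V('top')); print(tool()[1:])
E
```

```text
time: 37.15
tool_pos: [0.4819, 0.3186, 0.3364]
tool_rot: [-0.0, 0.996, -0.09, -0.001]
contact_force: [-0.0, 0.3, -0.3]
gripper_width: 0.995
grasp_force: 0.0
handle top 876 [572.  322.9] [23.4 25.1] 79.04 z 0.206
stand frame [0.0175378  0.00123741 0.        ]
top slope stand [-0.0005552  -0.05310771  0.        ]
fin 98 [579.6 -50.4] [76.7 13.3] 5.6 z 0.045
rim front 115 [632.  -44.1] [ 41.2 200.4] 0.13 z 0.0278
(array([0.48326563, 0.3185076 , 0.33561037]), Rotation.from_matrix(array([[ 9.83494437e-01, -1.80896944e-01, -3.87154862e-03],
                            [-1.80897929e-01, -9.83501871e-01,  9.72474684e-05],
                            [-3.82526708e-03,  6.04712783e-04, -9.99992501e-01]])))
```

The punch is now in its stand leaning back about .09 and centred. Next I fetch the tray.

```bash
python3 -m inch '[[[0.0098,0.0364,0],[0,0,0],1],[[0.0098,0.0364,0],[0,0,0],1],[[0.0098,0.0364,0],[0,0,0],1],[[0.0098,0.0364,0],[0,0,0],1],[[0.0098,0.0364,0],[0,0,0],1]]' >/dev/null
python3 -m inch '[[[0.0098,0.0364,0],[0,0,0],1],[[0.0098,0.0364,0],[0,0,0],1],[[0.0098,0.0364,0],[0,0,0],1],[[0.0098,0.0364,0],[0,0,0],1],[[0.0098,0.0364,0],[0,0,0],1],[[0,0,0.03],[0,0,-0.14],1],[[0,0,0.03],[0,0,-0.14],1],[[0,0,0],[0,0,0],1]]' >/dev/null
python3 - <<'E'
from rect import *
from tray import tray
a=V('wrist','w12.png'); tray(a)
s,t,r=tool(); print(t)
P=a.X[a.red&(a.z>.04)&(a.z<.05)&a.near((.58,-.05),.12)][:,:2].astype(np.float32)*1000; (c,w,an)=cv2.minAreaRect(P)
yaw=np.deg2rad(an if an<45 else an-90); ax=np.array([np.cos(yaw),np.sin(yaw)])
T=np.r_[np.array(c)/1e3-.066*ax,.037]
Rt=R.from_euler('z',yaw)*R.from_matrix(np.diag([1,-1,-1.])); print('yaw',yaw,'shift',r.inv().apply(T-t).round(4),'turn',(r.inv()*Rt).as_rotvec().round(3))
a.blobs((a.z<.07)&(a.z>.003)&(a.h>12)&(a.h<32)&(a.s>90)&a.near((.66,-.04),.13),'brass',4)
E
```

```text
fin 783 [578.4 -49.3] [78.1 13.7] 5.15 z 0.0449
rim front 925 [641.3 -43.4] [ 46.1 200.8] 5.52 z 0.0273
[ 0.51241891 -0.05781656  0.27252825]
yaw 0.08980608630472967 shift [ 0.0029 -0.002   0.2355] turn [-0.002  0.01   0.005]
brass 65 [0.6612 0.0239 0.0246] [260.  37.]
brass 35 [ 0.6653 -0.0089  0.0186] [289.  37.]
brass 11 [ 0.6706 -0.0403  0.013 ] [317.  36.]
brass 15 [ 0.6735 -0.0737  0.0139] [345.  37.]
brass 28 [ 0.6756 -0.1062  0.0156] [374.  37.]
```

All five pins show in the tray. I descend, slide the fingers over the fin and pinch.

```bash
python3 -m inch '[[[0.001,-0.001,0.04],[0,0.005,0],1],[[0.001,-0.001,0.04],[0,0.005,0],1],[[0.001,0,0.04],[0,0,0],1],[[0,0,0.04],[0,0,0],1],[[0,0,0.04],[0,0,0],1],[[0,0,0.035],[0,0,0],1],[[0,0,0],[0,0,0],1],[[0,0,0],[0,0,0],1]]'
python3 -m inch '[[[0.025,0,0],[0,0,0],1],[[0.025,0,0],[0,0,0],1],[[0,0,0],[0,0,0],1],[[0,0,0],[0,0,0],0],[[0,0,0],[0,0,0],0],[[0,0,0],[0,0,0],0],[[0,0,0],[0,0,0],0],[[0,0,0],[0,0,0],0]]' >/dev/null
python3 -m inch '[[[0,0,0],[0,0,0],0],[[0,0,0],[0,0,0],0],[[0,0,0],[0,0,0],0]]'
```

```text
time: 39.4
tool_pos: [0.5178, -0.0551, 0.0415]
tool_rot: [-0.0, 0.999, 0.049, 0.003]
contact_force: [0.1, -0.0, 0.7]
gripper_width: 0.999
grasp_force: 0.0
time: 40.5
tool_pos: [0.5658, -0.0502, 0.0404]
tool_rot: [-0.0, 0.999, 0.049, 0.002]
contact_force: [-2.5, -1.1, 3.6]
gripper_width: 0.155
grasp_force: 59.4
```

```bash
python3 -m inch '[[[-0.003,0,0],[0,0,0],0],[[-0.006,0,0],[0,0,0],0],[[-0.01,0,0],[0,0,0],0],[[-0.012,0,0],[0,0,0],0],[[-0.012,0,0],[0,0,0],0],[[-0.012,0,0],[0,0,0],0],[[-0.012,0,0],[0,0,0],0],[[-0.012,0,0],[0,0,0],0]]' >/dev/null
python3 -m inch '[[[-0.012,0,0],[0,0,0],0],[[-0.012,0,0],[0,0,0],0],[[-0.012,0,0],[0,0,0],0],[[-0.009,0,0],[0,0,0],0],[[-0.005,0,0],[0,0,0],0],[[-0.003,0,0],[0,0,0],0],[[0,0,0],[0,0,0],0]]'
python3 - <<'E'
from rect import *
a=V('top','t4.png'); a.rect(a.near((.55,-.06),.14)&(a.s<60)&(a.v>110)&(a.z>.02)&(a.z<.034),'trayrim')
print(tool()[1]); cv2.imwrite('pics/t4c.png',cv2.resize(a.im[150:290,280:480,::-1],None,fx=3.5,fy=3.5,interpolation=2))
E
```

```text
time: 42.0
tool_pos: [0.4346, -0.0632, 0.0403]
tool_rot: [0.0, 0.999, 0.049, 0.003]
contact_force: [3.1, 0.2, 5.9]
gripper_width: 0.155
grasp_force: 59.9
trayrim 245 [549.  -53.2] [120.8 199.6] 5.51 z 0.0277
[ 0.43463572 -0.0631915   0.04035534]
```

View pics/t4c.png

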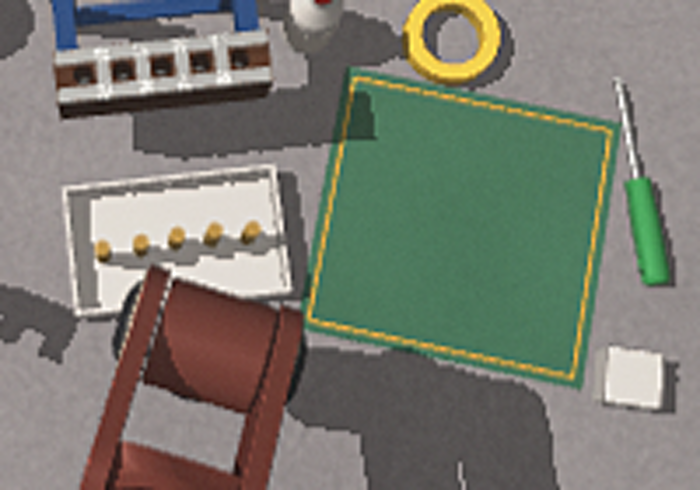

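The crop shows all five pins standing in the tray at (103–250, ~240) and the bores empty. I turn the tray gently, then slide it home slowly.

```bash
python3 -m inch '[[[0,0,0],[0,0,0.015],0],[[0,0,0],[0,0,0.03],0],[[0,0,0],[0,0,0.045],0],[[0,0,0],[0,0,0.055],0],[[0,0,0],[0,0,0.055],0],[[0,0,0],[0,0,0.05],0],[[0,0,0],[0,0,0.037],0],[[0,0,0],[0,0,0.025],0]]' >/dev/null
python3 -m inch '[[[0.0009,0.0032,0],[0,0,0],0],[[0.0018,0.0064,0],[0,0,0],0],[[0.0028,0.0096,0],[0,0,0],0],[[0.0037,0.0128,0],[0,0,0],0],[[0.0037,0.0128,0],[0,0,0],0],[[0.0037,0.0128,0],[0,0,0],0],[[0.0037,0.0128,0],[0,0,0],0],[[0.0037,0.0128,0],[0,0,0],0]]' >/dev/null
python3 -m inch '[[[0.0037,0.0128,0],[0,0,0],0],[[0.0037,0.0128,0],[0,0,0],0],[[0.0037,0.0128,0],[0,0,0],0],[[0.0037,0.0128,0],[0,0,0],0],[[0.0037,0.0128,0],[0,0,0],0],[[0.0037,0.0128,0],[0,0,0],0],[[0.0037,0.0128,0],[0,0,0],0],[[0.0037,0.0128,0],[0,0,0],0]]' >/dev/null
python3 -m inch '[[[0.0037,0.0128,0],[0,0,0],0],[[0.0037,0.0128,0],[0,0,0],0],[[0.0028,0.0096,0],[0,0,0],0],[[0.0018,0.0064,0],[0,0,0],0],[[0.0009,0.0032,0],[0,0,0],0],[[0,0,0],[0,0,0],0]]'
python3 - <<'E'
from rect import *
a=V('top','t5.png'); a.rect(a.near((.56,-.33),.14)&(a.s<60)&(a.v>110)&(a.z>.02)&(a.z<.034),'trayrim'); print(tool()[1])
a.blobs((a.z>.006)&(a.h>12)&(a.h<32)&(a.s>90)&a.near((.56,-.33),.13),'brass',3)
E
```

```text
time: 45.05
tool_pos: [0.4503, -0.3013, 0.0404]
tool_rot: [-0.002, 0.994, -0.106, 0.002]
contact_force: [-0.3, 5.0, 11.4]
gripper_width: 0.153
grasp_force: 60.6
trayrim 263 [ 562.9 -325.4] [201.3 121.2] 78.26 z 0.0272
[ 0.45033935 -0.30128182  0.04037241]
brass 29 [ 0.5698 -0.2545  0.0508] [393. 209.]
brass 33 [ 0.5638 -0.2891  0.0483] [404. 211.]
brass 31 [ 0.5598 -0.321   0.0483] [414. 212.]
brass 22 [ 0.5511 -0.3467  0.0707] [424. 214.]
brass 23 [ 0.5407 -0.3803  0.0828] [436. 216.]
```

```bash
python3 -m inch '[[[0,0.002,0],[0,0,0],0],[[0,0,0],[0,0,0],0],[[0,0,0],[0,0,0],0.4],[[0,0,0],[0,0,0],1],[[0,0,0],[0,0,0],1],[[0,0,0],[0,0,0],1],[[0,0,0],[0,0,0],1],[[0,0,-0.02],[0,0,0],1]]' >/dev/null
python3 -m inch '[[[0,0,-0.04],[0,0,0],1],[[0,0,-0.04],[0,0,0],1],[[0,0,-0.04],[0,0,0],1],[[-0.03,-0.02,-0.03],[0,0,0],1],[[-0.03,-0.03,-0.02],[0,0,0],1],[[0,-0.04,0],[0,0,0],1],[[0,-0.04,0],[0,0,0],1],[[0,-0.04,0],[0,0,0],1]]'
python3 -m inch '[[[0,0,0],[0,0,0],1],[[0,0,0],[0,0,0],1],[[0,0,0],[0,0,0],1],[[0,0,0],[0,0,0],1]]' >/dev/null
python3 - <<'E'
from rect import *
a=V('top','t6.png'); a.rect(a.near((.56,-.33),.14)&(a.s<60)&(a.v>110)&(a.z>.02)&(a.z<.034),'trayrim')
a.blobs((a.z>.006)&(a.h>12)&(a.h<32)&(a.s>90)&a.near((.56,-.33),.13),'brass',3)
N=a.near((.56,.31),.1); a.rect(N&(a.z>.19)&(a.z<.23)&(a.v<80),'handle top')
cv2.imwrite('pics/t6c.png',cv2.resize(a.im[100:300,120:480,::-1],None,fx=2.2,fy=2.2,interpolation=2))
E
```

```text
time: 46.7
tool_pos: [0.4267, -0.1242, 0.2298]
tool_rot: [-0.0, 0.994, -0.107, 0.003]
contact_force: [0.6, 0.1, 0.7]
gripper_width: 0.999
grasp_force: 0.0
trayrim 337 [ 562.4 -326.5] [201.4 120.7] 78.18 z 0.0273
brass 30 [ 0.5685 -0.2558  0.0499] [394. 210.]
brass 32 [ 0.5637 -0.2903  0.0482] [404. 211.]
brass 33 [ 0.5597 -0.3232  0.0485] [415. 212.]
brass 33 [ 0.552  -0.3557  0.0497] [425. 214.]
brass 36 [ 0.544  -0.3895  0.0478] [436. 217.]
handle top 88 [571.3 321. ] [24.2 22.8] 76.93 z 0.2049
```

View pics/t6c.png

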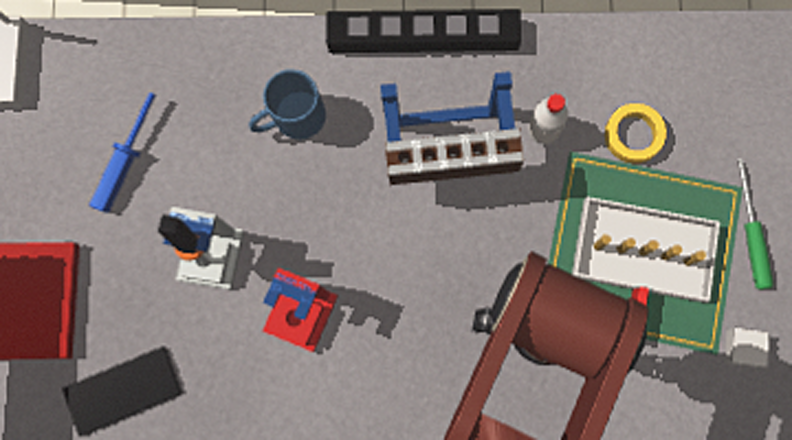

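The final picture shows the tray with all five pins centred on the mat (653,250), the punch back in the grey stand (185,235), the bores empty and the other things where they were. I hand the job in.

```bash
python3 -c "
from plant import manip
print(manip.job_done())"
```

```text
the job is handed in; nothing more can be done
None
```

The job is done and handed in: all five pins are in the tray, the tray is within a few millimetres of the middle of its green mat, and the punch is back in its stand leaning against the fork (regripped once to seat it better).

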